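# Set up the seasoning display and put the overstock away

## Task

First hang the green tray on the display stand, with both stand pins through the two holes in its back plate and the plate back against the panel; then stand every seasoning jar upright on the tray's floor. Lay all the yellow cartons in the open drawer of the cabinet and slide it fully shut, leaving the sauce bottle, the can and the red tea box where they are.

Things in the scene. Friction and masses are not known exactly. Their poses are not given: they have to be found in the camera images.
- stand: fixed display stand: upright dark panel 200 mm wide (y), 12 mm thick, top at 192 mm. Origin at counter level, centre of the panel's front face, which looks along -x. Two steel pins, 8 mm diameter, stick out at y = +61.5 and -61.5 mm: each axis leaves the face (x = 0) at z = 163 mm and rises at 35 degrees towards -x; centre of the rounded tip x = -32, z = 185 mm
- pin_left_seat (a point): fixed point of the stand at its +y pin: where the centre of the tray's hole_left rests when the tray hangs home (stand frame -3, +61.5, 160 mm)
- pin_right_seat (a point): the same at the stand's -y pin, for hole_right (stand frame -3, -61.5, 160 mm)
- tray: green open tray, 0.45 kg, standing on the counter; origin at the centre of its underside, z up, tall back plate on its +x side. 110 mm (x) by 244 mm (y); floor 6 mm thick, low walls 4 mm thick up to z = 40 mm; back plate x = 49 to 55 mm, up to z = 124 mm. Hung home, its origin is at stand frame -55, 0, 60 mm, axes parallel. Jars fit in a row at x = -20, y = -89, -33, 33, 89 mm, clear of the pins
- tray_grip (a point): where to pinch the tray: black upright fin 12 mm thick in y, at the tray's y = 0, running from x = -15 mm back to the plate, its top at z = 125 mm; this point is inside it at tray frame 15, 0, 107 mm. Pinch it from above, across y
- hole_left (a point): centre of the rectangular hole in the tray's back plate at its +y side: 16 mm wide (y), 24 mm high (z); tray frame 52, +61.5, 100 mm
- hole_right (a point): the same at the -y side; tray frame 52, -61.5, 100 mm
- cab: small wooden cabinet fixed to the counter, 250 x 250 x 90 mm high, with one drawer that opens towards its -x side; origin at the centre of its underside at counter level
- cab_drawer0 (a joint): how far the drawer is open, in m: 0 is fully shut, 0.174 fully open; it opens along the cabinet's -x. It slides freely with about 1 N friction and stays where left; it starts 0.135 to 0.16 open
- drawer_in (a point): centre of the drawer's inner floor, 22 mm above the counter, moves with the drawer; x along the cabinet's x (into the cabinet). Inside 205 (x) by 208 mm (y), walls 46 mm above this floor. Open by j, the first (j - 6 mm) from its front end is clear of the cabinet's top board (56 to 68 mm above this floor). Front panel: outer face at x = -123.5 mm, top 56 mm above this floor
- cab_drawer0_handle (a point): middle of the drawer's steel bar handle: bar of 11 mm diameter, 120 mm long along y, 35 mm in front of the front panel, 52 mm above the counter; moves with the drawer. The drawer may be pushed shut on this bar or on the front panel
- jar0: white plastic seasoning jar, plain cylinder 46 mm diameter, 95 mm tall, about 0.16 kg, with a red lid flush with its side; origin at the centre of its underside, z up through the lid. May be absent (then None)
- jar1: white plastic seasoning jar, plain cylinder 46 mm diameter, 95 mm tall, about 0.16 kg, with a red lid flush with its side; origin at the centre of its underside, z up through the lid. May be absent (then None)
- jar2: white plastic seasoning jar, plain cylinder 46 mm diameter, 95 mm tall, about 0.16 kg, with a black lid flush with its side; origin at the centre of its underside, z up through the lid. May be absent (then None)
- jar3: white plastic seasoning jar, plain cylinder 46 mm diameter, 95 mm tall, about 0.16 kg, with a black lid flush with its side; origin at the centre of its underside, z up through the lid. May be absent (then None)
- carton0: yellow carton with a red band, rigid, 110 (x) x 50 (y) x 40 mm (z), about 0.18 kg, lying flat; origin at the centre of its underside, x along its length. May be absent (then None)
- carton1: yellow carton with a red band, rigid, 110 (x) x 50 (y) x 40 mm (z), about 0.18 kg, lying flat; origin at the centre of its underside, x along its length. May be absent (then None)
- sauce: green sauce bottle, 56 mm diameter, 190 mm tall; bystander; origin at the centre of its underside
- can: blue-banded can, 72 mm diameter, 100 mm tall; bystander; origin at the centre of its underside
- teabox: red tea box, 70 x 120 x 90 mm; bystander; origin at the centre of its underside
There are look-alikes about, which are no part of the job. Leave any pink or purple look-alike of the jar2 alone.

How it is judged (in metres and radians):
On the way, in this order (a step that is already met when the one before it is completed fails the run):
1. the tray hangs on both pins of the stand, back against the panel (distance between hole_left and pin_left_seat below 0.012 m and distance between hole_right and pin_right_seat below 0.012 m and angle between tray's own z axis and vertical below 0.15 rad), for 0.3 s.
2. with the tray hung, every jar present stands upright in it (all of step 1 and x of jar0 in the frame of tray between -0.055 and 0.055 m and y of jar0 in the frame of tray between -0.122 and 0.122 m and z of jar0 in the frame of tray between -0.002 and 0.02 m and angle between each of jar0, jar1, jar2, jar3's own z axis and vertical below 0.2 rad and x of jar1 in the frame of tray between -0.055 and 0.055 m and y of jar1 in the frame of tray between -0.122 and 0.122 m and z of jar1 in the frame of tray between -0.002 and 0.02 m and x of jar2 in the frame of tray between -0.055 and 0.055 m and y of jar2 in the frame of tray between -0.122 and 0.122 m and z of jar2 in the frame of tray between -0.002 and 0.02 m and x of jar3 in the frame of tray between -0.055 and 0.055 m and y of jar3 in the frame of tray between -0.122 and 0.122 m and z of jar3 in the frame of tray between -0.002 and 0.02 m), for 0.2 s.
At the end, for the whole second after the job is handed in: The tray hangs home on both pins (each hole centre within 12 mm of its seat point, tray within 0.15 rad of level), every jar present stands upright (within 0.2 rad) on the tray's floor, every carton present lies inside the drawer, the drawer is shut to within 10 mm, and all is at rest (all of step 2 and x of carton0 in the frame of drawer_in between -0.105 and 0.105 m and y of carton0 in the frame of drawer_in between -0.106 and 0.106 m and z of carton0 in the frame of drawer_in between -0.005 and 0.05 m and x of carton1 in the frame of drawer_in between -0.105 and 0.105 m and y of carton1 in the frame of drawer_in between -0.106 and 0.106 m and z of carton1 in the frame of drawer_in between -0.005 and 0.05 m and linear speed of each of tray, jar0, jar1, jar2, jar3, carton0, carton1 below 0.03 m/s and value of joint cab_drawer0 below 0.01 m); the robot touches nothing.
It fails at once if the sauce bottle was moved more than 40 mm (distance of sauce from where it was at the start of the episode above 0.04 m).
It fails at once if the can was moved more than 40 mm (distance of can from where it was at the start of the episode above 0.04 m).
It fails at once if the tea box was moved more than 40 mm (distance of teabox from where it was at the start of the episode above 0.04 m).
Of jar0, jar1, jar2, jar3 only 2 to 4 are there at a start; the rules pass over those that are not, and their reading is None.
Of carton0, carton1 only 1 to 2 are there at a start; the rules pass over those that are not, and their reading is None.
At some moment in a run one of carton0, carton1 may be knocked a few centimetres aside while the robot is not near it.
It also fails if it takes over 210 s, if anything falls off the work surface, if the arm or the gripper's body presses on something with over 40 N, if the wrist force passes 120 N, or if a joint passes its speed limit or range.

## Robot

A 7-joint arm with a two-finger parallel gripper is mounted at the origin on the work surface. World frame = base frame: x ahead of the robot, y to its left, z up, the work surface at z = 0. Lengths are in mm, angles in rad, forces in N, time in s.
With the tool pointing down it reaches from about 400 to 875 mm from the base axis. Payload 6.5 kg.
Tool frame: the origin (TCP) lies on the centre line of the jaws, within the pads' length; the fingertips stand 11 mm ahead of it and the grasp point (between the pads) lies 8 mm behind it (manip.tip_reach is the distance from the TCP to the fingertips, in mm); z points along the fingers, y is the direction in which the jaws open and shut (so a half turn about z gives the same grasp; the last joint's range is limited). The gripper opens to 85 mm and grips with 20 to 120 N. Pads are 22 mm wide; open, the fingers measure 114 mm over their backs; the gripper's body (76 mm by 85 mm) begins 54 mm behind the grasp point. The pads swing forward as they close: fully open they stand 13 mm farther back than shut.
Start: joints at [-1.385, 0.536, -0.004, 1.538, 0.003, 1.067, -0.071], TCP at [161.941, 629.496, 242.29] pointing down, gripper open.
Joint ranges: [-2.7, 2.7], [-0.37, 2.16], [-1.27, 1.26], [0.24, 2.4], [-1.31, 4.45], [0.19, 1.91], [-2.76, 2.76]. Speed limits (rad/s): [2.39, 2.39, 3.14, 3.14, 3.14, 3.14, 3.14].

## Interface

Orientations are given as [roll, pitch, yaw] about the fixed x, y, z axes, in that order (R = Rz(yaw) Ry(pitch) Rx(roll)).
In Python, from bench import sense, imaging, ticket, manip gives the robot as it stands. The module is installed in compiled form; this text tells all that it offers.
- The arm moves only by the tool servo_tool, never from a script. Its argument "steps" is a list of rows, each a list of 2 entries, a list of its own where there are three numbers: the shift along the tool's x, y, z in m, then the turn about the tool's z in degrees. A call has 1 to 12 rows; each row shifts and turns the pose as measured when the row begins, along the tool's axes as they then stand; what a row does not reach is not made up. A row lasts 1/12 s, in which the tool goes at most 41.7 mm and 7.16 degrees, less where a joint would pass 70% of its speed; a pose out of reach is approached as far as the arm can. A call with a gripper value outside its range is refused whole. "gripper" is the finger opening in m, from 0 to 0.0854, set as the call begins (left out, the last holds). The fingers move at their own pace and stop on an object; "squeeze" is the grip in N (left out, the last holds). Time passes only in rows, so rows that do not move let the fingers close. It gives the time, the measured TCP pose, the force and the opening at its end, in the units of the state.
- sense(): the state, without advancing time (a new reading comes with each control period).
- imaging.capture(name): name is "scene" or "top" or "wrist"; returns a dict with "img" (400x640x3 uint8, red, green, blue), "z_map" (400x640 float32, mm along the optical axis (not along the pixel's ray), 0 where there is no reading), "fx", "fy", "cx", "cy" (pixels), "rvec" (rotation vector, rad) and "tvec" (3), from world to camera coordinates, as OpenCV has them. Camera axes: x right, y down, z forward; pixel columns grow to the right and rows downward; lengths in mm; the calibration is good to about 2 mm. A picture is of the moment at which its call begins.
- ticket.finish_job(): hands the job in, once; it reports no verdict.
Trained networks look in the newest picture that a camera, given by its name, has taken for a name from the list of things; names that differ only in an ending like _2 or _b are one class to them, and where a whole thing is asked for, a point or a joint stands for the part that bears it (a point fixed in the world has none). Each returns a list of dicts, best first, with "confidence" (0 to 1); they miss things now and then, are a little off and sometimes report something else, mostly with a low value. They report only what shows in the picture. A call takes as long as a camera call. They do not tell look-alikes from the thing itself.
- imaging.search_frame(query, camera): "xyz" ([x, y, z] in mm, in the coordinates of the camera as it stood for that picture, good to about 4 mm: the middle of the surface that is visible of it).
- imaging.cut_out(query, camera): "pixels" (400x640 bool, what is visible of it).
- imaging.pinpoint(query, camera): "xyz" ([x, y, z] in mm, in the coordinates of the camera as it stood for that picture, good to about 4 mm: a listed point, or the origin of a listed thing).
The state is a dict: "clock": time; "joint_positions": joint angles; "dq": joint speeds; "tau": joint torques, N m; "tcp_pos": TCP position; "tcp_rot": TCP orientation; "contact_force": force on the tool from outside, world axes, zero at the start; "torque": the same for the moment, N m; "width": finger opening in mm.
Only numpy, scipy, OpenCV 4.12 (cv2) and the standard library are available. Lean on these libraries where they do the work, as an engineer would, in place of code of your own. Each camera call takes 0.05 s, during which the arm holds its last target.

## Working session

There is one attempt and no reset: what is moved stays moved. The work goes in short steps, Python scripts to look and compute and a tool call to move; the robot and the scene stay as the last step left them, time stands still between calls to the robot, and variables do not carry over. Pictures are saved under pics/ and viewed, and the job is handed in when it is done.

Besides the shell and the picture viewer there is one more tool, called by a JSON object that holds its "op" and its "data", one argument or row to a line. servo_tool: Moves the arm, as the interface text tells. Its arguments: {"type":"object","properties":{"steps":{"type":"array","items":{"type":"array"}},"gripper":{"type":"number"},"squeeze":{"type":"number"}},"required":["steps"]}

```bash
mkdir -p pics; ls
cat > h.py <<'E'
import numpy as np, cv2
from scipy.spatial.transform import Rotation as Rn
from bench import sense, imaging, ticket, manip
def cap(n,fn=None):
    c=imaging.capture(n)
    if fn: cv2.imwrite('pics/'+fn,c['img'][:,:,::-1])
    c['R']=Rn.from_rotvec(np.array(c['rvec']).ravel()).as_matrix(); c['t']=np.array(c['tvec']).ravel()
    return c
def w(c,p): return c['R'].T@(np.asarray(p,float)-c['t'])
def cloud(c):
    z=c['z_map'].astype(float); v,u=np.indices(z.shape)
    P=np.stack([(u-c['cx'])*z/c['fx'],(v-c['cy'])*z/c['fy'],z],-1)
    W=(P-c['t'])@c['R']; W[z==0]=np.nan
    return W
def proj(c,p):
    q=c['R']@np.asarray(p,float)+c['t']; return np.array([c['fx']*q[0]/q[2]+c['cx'],c['fy']*q[1]/q[2]+c['cy']]).round(1)
def st():
    s=sense(); print('t',s['clock'],'tcp',np.round(s['tcp_pos'],1),'rot',np.round(s['tcp_rot'],3),'F',np.round(s['contact_force'],1),'w',s['width'])
    return s
def totool(target,s=None):
    s=s or sense(); R=Rn.from_euler('xyz',s['tcp_rot']).as_matrix()
    return R.T@(np.asarray(target,float)-np.array(s['tcp_pos']))
E
python3 - <<'E'
from h import *
s=st(); print(manip.tip_reach)
for n in ['scene','top','wrist']:
    c=cap(n,n+'0.png'); print(n,c['fx'],c['cx'],c['cy'],(-c['R'].T@c['t']).round(0))
    for q in ['stand','pin_left_seat','tray','tray_grip','hole_left','hole_right','cab','drawer_in','cab_drawer0_handle','jar0','jar2','carton0','sauce','can','teabox']:
        try:
            r=imaging.pinpoint(q,n)
            print(q,[(w(c,d['xyz']).round(0).tolist(),proj(c,w(c,d['xyz'])).tolist(),round(d['confidence'],2)) for d in r][:6])
        except Exception as e: print(q,e)
E
```

```text
pics
t 0.0 tcp [161.9 628.9 241.4] rot [-3.14  0.    2.89] F [ 0.2  1.  -0.3] w 85.40570143024999
11.0
scene 430.05261398684024 318.56496077924 210.52964009183904 [1273. -554. 1097.]
stand [([519.0, -334.0, -2.0], [198.0, 276.4], 0.97), ([464.0, -313.0, 157.0], [182.5, 228.7], 0.31)]
pin_left_seat [([576.0, -358.0, 164.0], [189.3, 260.8], 0.74), ([570.0, 59.0, 3.0], [307.7, 218.2], 0.37)]
tray [([436.0, -29.0, 0.0], [262.0, 209.5], 0.96), ([797.0, 19.0, -0.0], [347.0, 267.7], 0.74)]
tray_grip [([452.0, -30.0, 106.0], [261.9, 190.7], 0.84)]
hole_left [([496.0, 29.0, 102.0], [285.2, 190.0], 0.76), ([693.0, 465.0, 2.0], [413.5, 180.5], 0.54)]
hole_right [([491.0, -97.0, 99.0], [252.6, 209.3], 0.74)]
cab [([688.0, 466.0, 1.0], [412.7, 179.9], 0.59)]
drawer_in [([560.0, 404.0, 24.0], [376.0, 165.2], 0.65)]
cab_drawer0_handle [([417.0, 334.0, 55.0], [335.6, 148.1], 0.79), ([493.0, 26.0, 102.0], [283.9, 190.0], 0.5), ([798.0, 19.0, -2.0], [347.4, 268.1], 0.32)]
jar0 [([845.0, -112.0, 4.0], [326.7, 303.1], 0.94), ([696.0, 71.0, 1.0], [336.3, 239.0], 0.83), ([765.0, -83.0, 2.0], [315.3, 279.7
[... 1959 characters left out ...]
 195.5], 0.62), ([684.0, -39.0, 0.0], [338.1, 191.7], 0.57), ([847.0, -118.0, 1.0], [360.0, 144.9], 0.5), ([590.0, -85.0, 2.0], [352.3, 219.0], 0.45)]
carton0 [([489.0, -93.0, 101.0], [357.5, 248.5], 0.67), ([577.0, 53.0, 1.0], [311.8, 223.2], 0.63)]
sauce [([762.0, -213.0, 0.0], [388.2, 168.6], 0.93)]
can [([799.0, 14.0, 4.0], [322.2, 158.9], 0.91), ([488.0, -98.0, 97.0], [359.0, 248.8], 0.44)]
teabox [([794.0, 177.0, 2.0], [275.3, 161.2], 0.75)]
wrist 360.25545028809273 324.65353918517945 193.60231500496144 [ 83. 651. 375.]
stand []
pin_left_seat []
tray []
tray_grip []
hole_left []
hole_right []
cab []
drawer_in []
cab_drawer0_handle []
jar0 []
jar2 []
carton0 []
sauce []
can []
teabox []
```

Run:
```python
import cv2
a=cv2.imread('pics/scene0.png');b=cv2.imread('pics/top0.png')
cv2.imwrite('pics/s_crop.png',cv2.resize(a[120:340,150:450],None,fx=2.66,fy=2.66,interpolation=cv2.INTER_CUBIC))
cv2.imwrite('pics/t_crop.png',cv2.resize(b[90:310,160:480],None,fx=2.5,fy=2.5,interpolation=cv2.INTER_CUBIC))
```

```text
(no output)
```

View pics/s_crop.png

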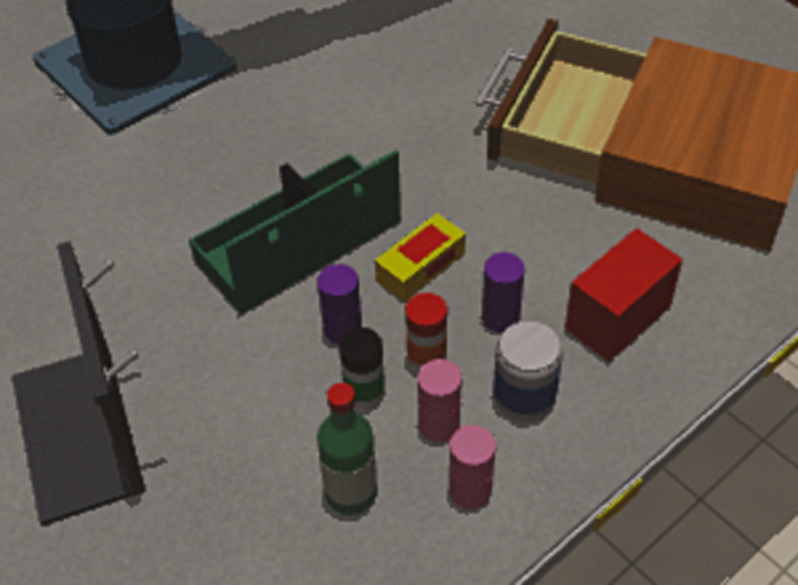

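View pics/t_crop.png

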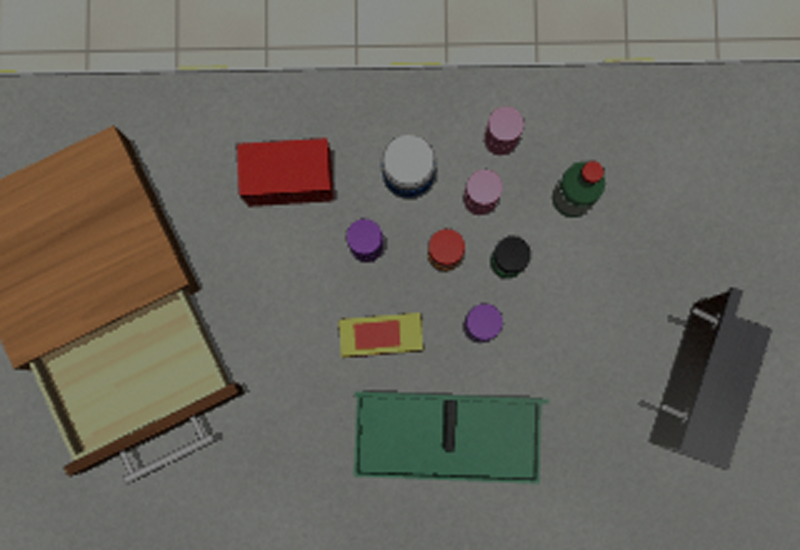

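The scene crop shows the tray at (300,230), the stand at (80,380), the drawer at (570,110) and the carton at (420,255). The candidate jars in it are:

| Lid | Scene crop pixels |
|---|---|
| red | (427,325) |
| black | (361,365) |
| purple | (340,300), (503,290) |
| pink | (440,400), (472,465) |

Only the red-lid and black-lid cylinders fit the jar description, so the pink and purple ones stay where they are. I'll confirm this with an enlarged crop and fit poses from the depth.

Run:
```python
from h import *
a=cv2.imread('pics/scene0.png')
cv2.imwrite('pics/jar_crop.png',cv2.resize(a[205:320,260:375],None,fx=5,fy=5,interpolation=cv2.INTER_CUBIC))
b=cv2.imread('pics/top0.png'); cv2.imwrite('pics/tfull.png',b)
for n in ['scene','top']:
    c=cap(n); W=cloud(c)
    X,Y,Z=W[...,0],W[...,1],W[...,2]
    m=(abs(X-700)<40)&(abs(Y+200)<0)
    g=(X>300)&(X<400)&(Y>-300)&(Y<-150)
    print(n,'ground z',np.nanmedian(Z[g]),np.nanstd(Z[g]))
    # stand panel top edge
    m=(Z>182)&(Z<200)&(X>380)&(X<680)&(Y<-250)&(Y>-450)
    P=W[m]; print('panel top n',len(P),P.mean(0),P.min(0),P.max(0))
    r=cv2.minAreaRect(P[:,:2].astype(np.float32)); print(r)
    # tray plate top
    m=(Z>118)&(Z<132)&(X>400)&(X<560)&(Y<120)&(Y>-180)
    P=W[m]; print('tray top n',len(P),P.mean(0),cv2.minAreaRect(P[:,:2].astype(np.float32)))
    # jars tops
    for nm,xy in [('red',(684,-37)),('black',(673,-119))]:
        m=(Z>88)&(np.hypot(X-xy[0],Y-xy[1])<40); P=W[m]; print(nm,len(P),P.mean(0),cv2.minEnclosingCircle(P[:,:2].astype(np.float32)))
    m=(Z>33)&(Z<50)&(np.hypot(X-574,Y-55)<75); P=W[m]; print('carton',P.mean(0),cv2.minAreaRect(P[:,:2].astype(np.float32)))
    m=(Z>82)&(Z<100)&(X>520)&(Y>280); P=W[m]; print('cab top',P.mean(0),cv2.minAreaRect(P[:,:2].astype(np.float32)))
```

```text
scene ground z 0.14960086854223903 3.5554364776352836
panel top n 382 [ 526.71666166 -343.66817605  191.37801057] [ 419.77672955 -385.17259909  182.42064636] [ 616.31783998 -283.32957342  197.19605838]
((523.7250366210938, -326.9414978027344), (49.10604476928711, 207.89028930664062), 69.61441802978516)
tray top n 267 [481.31934427 -35.05594319 123.13962319] ((458.5359191894531, -31.476028442382812), (243.04681396484375, 73.59492492675781), 87.02440643310547)
red 174 [686.27646852 -34.65269224  95.47205474] ((683.8959350585938, -33.514217376708984), 25.000690460205078)
black 189 [ 675.83312464 -119.52873012   95.1961827 ] ((673.640625, -118.82205963134766), 24.766141891479492)
carton [576.37582965  52.82590489  39.99713948] ((550.6036376953125, 54.727333068847656), (102.9419174194336, 114.82368469238281), 3.0587871074676514)
cab top [778.97478175 751.76987548  92.69720331] ((836.9822998046875, 1249.4678955078125), (1928.061279296875, 420.00457763671875), 83.04063415527344)
top ground z -0.20351662915240284 4.864832755917269
panel top n 392 [ 518.19190961 -344.08938321  190.73141576] [
[... 166 characters left out ...]
6), 69.8221206665039)
tray top n 223 [476.66271903 -36.58432588 124.30622983] ((457.22564697265625, -36.44683074951172), (241.18319702148438, 69.284912109375), 87.0495834350586)
red 161 [683.21532812 -35.78038026  95.4910794 ] ((683.1094360351562, -35.713626861572266), 23.25775909423828)
black 162 [ 672.47047131 -120.651465     95.5450746 ] ((672.9945068359375, -120.66199493408203), 23.065011978149414)
carton [574.29460648  51.80222906  40.3494907 ] ((574.1968383789062, 52.23346710205078), (50.05560302734375, 109.72623443603516), 3.70706844329834)
cab top [692.23390206 462.98523592  90.31679461] ((866.2080688476562, 669.130126953125), (854.0475463867188, 322.929931640625), 50.02180480957031)
```

View pics/jar_crop.png

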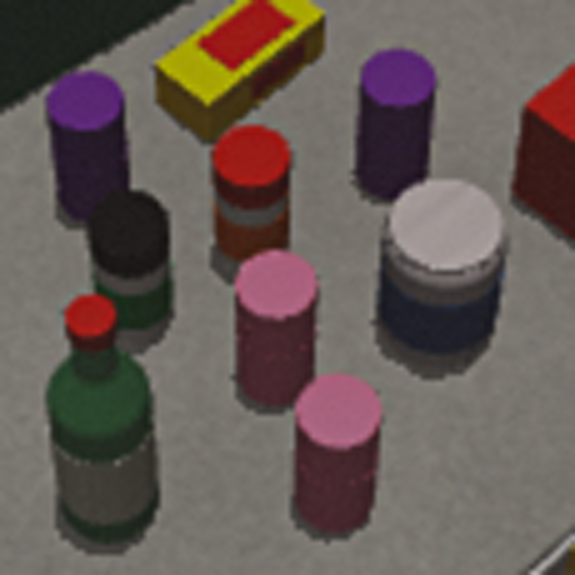

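View pics/tfull.png

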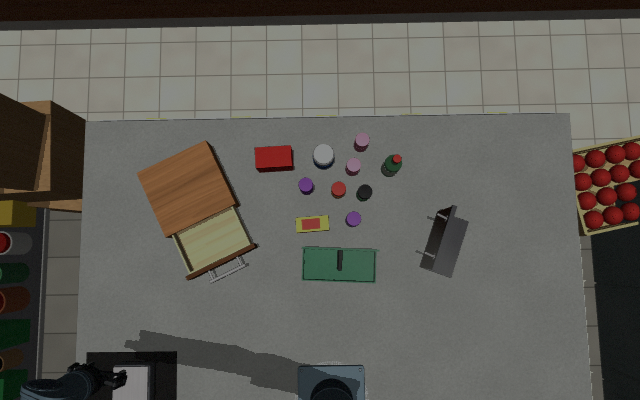

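Run:
```python
from h import *
c=cap('wrist'); s=st()
R=Rn.from_euler('xyz',s['tcp_rot']).as_matrix()
print('cam in tool',R.T@(-c['R'].T@c['t']-s['tcp_pos'])); print('cam axes (cols) in tool',(R.T@c['R'].T).round(3))
print(totool([560,-230,330]),s['joint_positions'])
# cab pose
c=cap('top');W=cloud(c);X,Y,Z=W[...,0],W[...,1],W[...,2]
m=(Z>84)&(Z<97)&(X>500)&(X<870)&(Y>280)&(Y<640); m=m.astype(np.uint8)
n,l,sv,ce=cv2.connectedComponentsWithStats(m); k=1+sv[1:,4].argmax(); P=W[l==k]; print('cab',cv2.minAreaRect(P[:,:2].astype(np.float32)),P.mean(0))
```

```text
t 2.55 tcp [162.  629.5 242.3] rot [3.142 0.    2.89 ] F [-0.1 -0.3 -0.3] w 85.61781727244139
cam in tool [  82.01069595    1.3864404  -132.91801416]
cam axes (cols) in tool [[ 0.    -0.945 -0.327]
 [ 1.     0.     0.   ]
 [-0.    -0.327  0.945]]
[-599.64795797 -733.1987366   -87.67605768] [-1.38517537  0.53636486 -0.0043813   1.53788301  0.00261163  1.06732178
 -0.07124144]
cab ((693.2927856445312, 463.26995849609375), (236.9178009033203, 251.67013549804688), 25.322778701782227) [691.97495809 462.76922438  90.26157888]
```

{"op": "servo_tool", "data": {
  "steps": [
    [[0,0,-0.01],7],
    [[0,0,-0.01],7],
    [[0,0,-0.01],7],
    [[0,0,-0.01],7],
    [[0,0,-0.01],7],
    [[0,0,-0.01],7],
    [[0,0,-0.01],7],
    [[0,0,0],7],
    [[0,0,0],7],
    [[0,0,0],7],
    [[0,0,0],7],
    [[0,0,0],7]
  ]
}}

```text
clock: 3.6
tcp_pos: [161.7, 629.3, 316.0]
tcp_rot: [-3.14, 0.0, 1.39]
contact_force: [0.8, -0.9, -0.5]
width: 84.9
```

{"op": "servo_tool", "data": {
  "steps": [
    [[0,0,0],7],
    [[0,0,0],6],
    [[-0.03,0.027,0],0],
    [[-0.03,0.027,0],0],
    [[-0.03,0.027,0],0],
    [[-0.03,0.027,0],0],
    [[-0.03,0.027,0],0],
    [[-0.03,0.027,0],0],
    [[-0.03,0.027,0],0],
    [[-0.03,0.027,0],0],
    [[-0.03,0.027,0],0],
    [[-0.03,0.027,0],0]
  ]
}}

```text
clock: 4.6
tcp_pos: [284.0, 240.4, 311.6]
tcp_rot: [-3.137, -0.004, 1.164]
contact_force: [0.6, 0.1, 0.9]
width: 85.3
```

{"op": "servo_tool", "data": {
  "steps": [
    [[-0.03,0.027,0],0],
    [[-0.03,0.027,0],0],
    [[-0.03,0.027,0],0],
    [[-0.03,0.027,0],0],
    [[-0.03,0.027,0],0],
    [[-0.03,0.027,0],0],
    [[-0.03,0.027,0],0],
    [[-0.03,0.027,0],0],
    [[-0.03,0.027,0],0],
    [[-0.03,0.027,0],0],
    [[-0.03,0.027,0],0],
    [[-0.03,0.027,0],0]
  ]
}}

```text
clock: 5.6
tcp_pos: [423.4, -180.1, 310.4]
tcp_rot: [-3.133, -0.024, 1.166]
contact_force: [-0.1, 0.6, 0.9]
width: 85.4
```

{"op": "servo_tool", "data": {
  "steps": [
    [[-0.015,0.03,0],0],
    [[-0.015,0.03,0],0],
    [[-0.015,0.03,0],0],
    [[-0.015,0.03,0],0],
    [[-0.017,0.03,0],0],
    [[0,0,0],0],
    [[0,0,0],0]
  ]
}}

```text
clock: 6.18
tcp_pos: [535.2, -323.6, 300.7]
tcp_rot: [-3.127, -0.022, 1.162]
contact_force: [0.7, -0.2, 0.0]
width: 85.2
```

Run:
```python
from h import *
s=st(); c=cap('wrist','w1.png'); 
for q in ['stand','pin_left_seat','pin_right_seat']:
    print(q,[(w(c,d['xyz']).round(1).tolist(),round(d['confidence'],2)) for d in imaging.pinpoint(q,'wrist')])
np.savez('w1.npz',**{k:c[k] for k in c})
W=cloud(c);Z=W[...,2]; print(np.isfinite(Z).mean())
P=W[(Z>186)&(Z<197)&(W[...,1]<-250)]; print(len(P),P.min(0),P.max(0),cv2.minAreaRect(P[:,:2].astype(np.float32)))
```

```text
t 6.1833 tcp [ 535.2 -323.6  300.7] rot [-3.127 -0.022  1.162] F [ 0.7 -0.2  0. ] w 85.15932283643106
stand [([524.1, -337.2, 1.5], 0.9)]
pin_left_seat [([577.9, -354.0, 166.7], 0.64)]
pin_right_seat [([465.1, -312.7, 160.4], 0.56)]
0.99609375
6252 [ 420.35845421 -386.51378669  186.00128696] [ 617.87459906 -282.39630672  195.52807556] ((525.3093872070312, -327.62701416015625), (50.58102035522461, 206.36642456054688), 69.5022964477539)
```

View pics/w1.png

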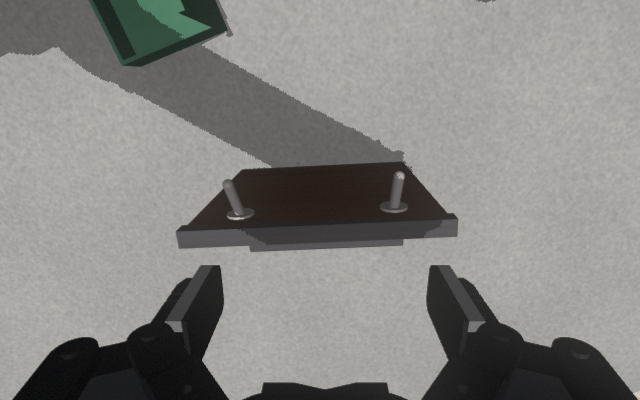

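Run:
```python
from h import *
c=dict(np.load('w1.npz')); W=cloud(c);Z=W[...,2]
for lo in (189.5,190.5):
    m=((Z>lo)&(Z<196)&(W[...,1]<-250)).astype(np.uint8)
    n,l,sv,ce=cv2.connectedComponentsWithStats(cv2.morphologyEx(m,cv2.MORPH_OPEN,np.ones((3,3))))
    k=1+sv[1:,4].argmax(); P=W[l==k]; r=cv2.minAreaRect(P[:,:2].astype(np.float32)); print(sv[k],r,np.median(P[:,2])); print(cv2.boxPoints(r))
# pin points: in stand approx frame
a=np.deg2rad(69.6); ny=np.array([np.cos(a-np.pi/2),np.sin(a-np.pi/2)]); nx=-np.array([np.cos(a),np.sin(a)])
O=np.array([523,-337.])
D=W[...,:2]-O; xs=D@nx; ys=D@ny; print(nx,ny)
for s in (1,-1):
    m=(xs>-38)&(xs<-8)&(abs(ys-s*61.5)<25)&(Z>165)&(Z<192)
    P=W[m]; print(s,m.sum(),'ys',np.median(ys[m]),'tip x',xs[m].min(),'mean uv',np.argwhere(m).mean(0))
    for a0 in (-36,-28,-20,-12):
        mm=m&(abs(xs-a0)<4); print(a0,mm.sum(),np.median(ys[mm]),np.max(Z[mm]) if mm.any() else 0)
# panel face
m=(xs>-15)&(xs<15)&(abs(ys)<50)&(Z>40)&(Z<150); print('face xs',np.median(xs[m]),m.sum(), [np.median(xs[m&(abs(ys-q)<10)]) for q in(-40,-20,0,20,40)])
```

```text
[ 176  217  282   31 5456] ((519.0994262695312, -344.26995849609375), (15.516254425048828, 206.36953735351562), 69.69243621826172) 193.23903473958273
[[ 419.63577 -315.73462]
 [ 613.17804 -387.35712]
 [ 618.5631  -372.8053 ]
 [ 425.0208  -301.1828 ]]
[ 176  217  282   31 5293] ((519.0994262695312, -344.26995849609375), (15.516254425048828, 206.36953735351562), 69.69243621826172) 193.26916153255272
[[ 419.63577 -315.73462]
 [ 613.17804 -387.35712]
 [ 618.5631  -372.8053 ]
 [ 425.0208  -301.1828 ]]
[-0.34857205 -0.93728199] [ 0.93728199 -0.34857205]
1 320 ys 59.526560949919144 tip x -34.77785207648744 mean uv [185.696875 396.584375]
-36 43 59.97400693921485 190.93938506512825
-28 106 59.35222633181267 191.70934423960557
-20 90 59.56828776230903 187.09425777565986
-12 81 59.17481948014821 180.67256417011848
-1 327 ys -61.061933692992284 tip x -34.802013946054984 mean uv [193.44954128 231.28746177]
-36 42 -61.71990412317511 191.61099564020338
-28 107 -61.07767043377504 191.69514226801618
-20 94 -60.76932565308603 187.0014178081036
-12 84 -60.89401067700739 181.6295401628888
face xs 1.0434559083024246 3332 [np.float64(1.0981199606802958), np.float64(1.0793096815360708), np.float64(1.0460242093992416), np.float64(1.018749800029058), np.float64(0.9772972946635138)]
```

{"op": "servo_tool", "data": {
  "steps": [
    [[0.01,0,0],-7],
    [[0.01,0,0],-7],
    [[0.01,0,0],-7],
    [[0.01,0,0],-7],
    [[0.01,0,0],-7],
    [[0.01,0,0],-7],
    [[0,0,0],-7],
    [[0,0,0],-7],
    [[0,0,0],-7],
    [[0,0,0],-7],
    [[0,0,0],-7],
    [[0,0,0],-7]
  ]
}}

```text
clock: 7.38
tcp_pos: [538.7, -241.3, 310.1]
tcp_rot: [3.107, -0.012, 2.665]
contact_force: [0.6, -0.3, 0.4]
width: 85.4
```

{"op": "servo_tool", "data": {
  "steps": [
    [[0,0,0],-7],
    [[0,0,0],-7],
    [[0,0,0],-7],
    [[0,0,0],-7],
    [[0,0,0],-1]
  ]
}}

```text
clock: 7.8
tcp_pos: [537.4, -234.0, 313.4]
tcp_rot: [3.103, 0.011, -3.095]
contact_force: [-0.1, 0.8, -0.5]
width: 85.6
```

Run:
```python
from h import *
s=st(); print(s['joint_positions']);print(totool([450,-31,300]))
```

```text
t 7.8 tcp [ 537.4 -234.   313.4] rot [ 3.103  0.011 -3.095] F [-0.1  0.8 -0.5] w 85.64651456400982
[-0.03239799  0.3928811   0.52186938  1.65110362 -0.25197756  1.16623134
  2.17621917]
[ 77.98378195 206.21450558  20.5331464 ]
```

Run:
```python
from h import *
for r in [[-3.137,-.004,1.164],[-3.133,-.024,1.166],[-3.127,-.022,1.162],[3.107,-.012,2.665],[3.103,.011,-3.095]]: print(Rn.from_euler('xyz',r).as_matrix()[:,2].round(4))
```

```text
[-0.0026  0.0055 -1.    ]
[ 0.0016  0.0254 -0.9997]
[-0.0046  0.026  -0.9997]
[ 0.0052  0.0362 -0.9993]
[ 0.0092  0.0391 -0.9992]
```

{"op": "servo_tool", "data": {
  "steps": [
    [[0.01,0.02,0],0],
    [[0.01,0.02,0],0],
    [[0.01,0.02,0],0],
    [[0.01,0.02,0],0],
    [[0.01,0.02,0],0],
    [[0,0,0],-2]
  ]
}}

```text
clock: 8.3
tcp_pos: [478.3, -128.6, 318.1]
tcp_rot: [3.102, 0.015, -3.072]
contact_force: [-0.5, -0.8, -0.2]
width: 85.0
```

{"op": "servo_tool", "data": {
  "steps": [
    [[0,0.04,0],2],
    [[0,0.04,0],2],
    [[0,0.04,0],0],
    [[0,0.04,0],0],
    [[0,0.04,0],0],
    [[0,0.04,0],0],
    [[0,0,0],0],
    [[0,0,0],0]
  ]
}}

```text
clock: 8.97
tcp_pos: [469.3, 121.9, 331.7]
tcp_rot: [3.094, 0.017, 3.123]
contact_force: [1.2, -1.1, -0.4]
width: 85.3
```

{"op": "servo_tool", "data": {
  "steps": [
    [[0,-0.015,0],0],
    [[0,-0.015,0],0],
    [[0,-0.015,0],0],
    [[0,-0.015,0],0],
    [[0,-0.015,0],0],
    [[0,-0.015,0],0],
    [[0,0,0],0]
  ]
}}

```text
clock: 9.55
tcp_pos: [463.5, 28.0, 327.9]
tcp_rot: [3.091, 0.017, 3.113]
contact_force: [0.3, -0.8, 0.0]
width: 85.4
```

{"op": "servo_tool", "data": {
  "steps": [
    [[0,0,0],0],
    [[0,0,0],0],
    [[0,0,0],0],
    [[0,0,0],0],
    [[0,0,0],0],
    [[0,0,0],0],
    [[0,0,0],0],
    [[0,0,0],0],
    [[0,0,0],0],
    [[0,0,0],0],
    [[0,0,0],0],
    [[0,0,0],0]
  ]
}}

```text
clock: 10.55
tcp_pos: [462.7, 30.9, 328.1]
tcp_rot: [3.089, 0.017, 3.112]
contact_force: [-1.4, -0.0, 0.1]
width: 85.4
```

Run:
```python
from h import *
s=st(); print(s['joint_positions'])
c=cap('wrist','w2.png'); 
for q in ['tray','tray_grip','hole_left','hole_right']:
    print(q,[(w(c,d['xyz']).round(1).tolist(),round(d['confidence'],2)) for d in imaging.pinpoint(q,'wrist')])
np.savez('w2.npz',**c)
```

```text
t 10.55 tcp [462.7  30.9 328.1] rot [3.089 0.017 3.112] F [-1.4 -0.   0.1] w 85.3642679434971
[-0.48495662  0.10169273  0.38674943  1.93911789 -0.09949592  1.08648096
  1.48692527]
tray [([442.7, -32.6, 0.0], 0.7)]
tray_grip [([457.1, -34.3, 109.3], 0.71), ([490.4, -93.1, 101.7], 0.41)]
hole_left [([494.8, 22.3, 104.5], 0.91)]
hole_right [([489.9, -93.6, 100.3], 0.59)]
```

View pics/w2.png

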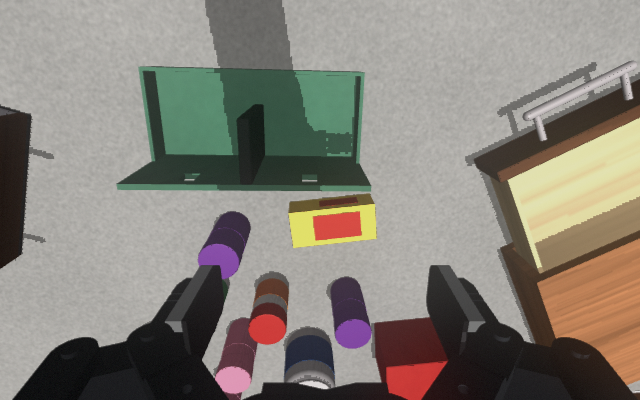

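{"op": "servo_tool", "data": {
  "steps": [
    [[-0.04,0,0],0],
    [[-0.04,0,0],0],
    [[-0.04,0,0],0],
    [[-0.04,0,0],0],
    [[-0.04,0,0],0],
    [[0,0,0],0],
    [[0,0,0],0]
  ]
}}

```text
clock: 11.38
tcp_pos: [667.2, 26.0, 324.9]
tcp_rot: [3.088, 0.008, 3.117]
contact_force: [-1.0, 0.4, 0.2]
width: 85.3
```

{"op": "servo_tool", "data": {
  "steps": [
    [[0.04,0,0],0],
    [[0.04,0,0],0],
    [[0.04,0,0],0],
    [[0.04,0,0],0],
    [[0.04,0,0],0],
    [[0,0,0],0],
    [[0,0,0],0]
  ]
}}

```text
clock: 11.97
tcp_pos: [453.5, 30.7, 314.5]
tcp_rot: [3.09, -0.004, 3.12]
contact_force: [0.5, 0.4, 0.8]
width: 85.6
```

{"op": "servo_tool", "data": {
  "steps": [
    [[0,0,0],7],
    [[0,0,0],7],
    [[0,0,0],7],
    [[0,0,0],7],
    [[0,0,0],7],
    [[0,0,0],7],
    [[0,0,0],0],
    [[0,0,0],0]
  ]
}}

```text
clock: 12.63
tcp_pos: [456.0, 30.5, 317.6]
tcp_rot: [3.099, -0.035, 2.369]
contact_force: [-0.0, -0.3, 0.5]
width: 85.3
```

{"op": "servo_tool", "data": {
  "steps": [
    [[0,0,0],-7],
    [[0,0,0],-7],
    [[0,0,0],-7],
    [[0,0,0],-7],
    [[0,0,0],-7],
    [[0,0,0],-7],
    [[0,0,0],0],
    [[0,0,0],0]
  ]
}}

```text
clock: 13.3
tcp_pos: [458.7, 30.3, 318.6]
tcp_rot: [3.087, 0.007, 3.133]
contact_force: [0.2, 0.1, -0.7]
width: 85.4
```

Run:
```python
from h import *
s=st(); print(s['joint_positions'])
```

```text
t 13.3 tcp [458.7  30.3 318.6] rot [3.087 0.007 3.133] F [ 0.2  0.1 -0.7] w 85.42111862250792
[-0.50149556  0.11084484  0.4102399   1.95474429 -0.11102129  1.07479345
  1.52058612]
```

{"op": "servo_tool", "data": {
  "steps": [
    [[0,0,-0.04],0],
    [[0,0,-0.04],0],
    [[0,0,-0.04],0],
    [[0,0,0],0],
    [[0,0,0],0]
  ]
}}

```text
clock: 13.72
tcp_pos: [456.8, 23.2, 442.4]
tcp_rot: [3.089, 0.003, 3.123]
contact_force: [0.1, 0.0, -1.4]
width: 85.6
```

{"op": "servo_tool", "data": {
  "steps": [
    [[0,0,0.04],0],
    [[0,0,0.04],0],
    [[0,0,0.04],0],
    [[0,0,0],0],
    [[0,0,0],0]
  ]
}}

```text
clock: 14.13
tcp_pos: [459.9, 29.7, 320.9]
tcp_rot: [3.087, 0.011, 3.116]
contact_force: [1.0, -0.1, 1.1]
width: 85.8
```

{"op": "servo_tool", "data": {
  "steps": [
    [[0,0.04,0],0],
    [[0,0.0,0],0],
    [[0,0.04,0],0],
    [[0,0,0],0],
    [[0,0.04,0],0],
    [[0,0,0],0]
  ]
}}

```text
clock: 14.63
tcp_pos: [468.2, 142.0, 337.9]
tcp_rot: [3.082, 0.021, 3.107]
contact_force: [-0.1, 0.8, 0.1]
width: 85.4
```

{"op": "servo_tool", "data": {
  "steps": [
    [[0,-0.04,0],0],
    [[0,0.0,0],0],
    [[0,-0.04,0],0],
    [[0,0,0],0],
    [[0,-0.04,0],0],
    [[0,0,0],0]
  ]
}}

```text
clock: 15.13
tcp_pos: [471.2, 30.6, 343.8]
tcp_rot: [3.078, 0.039, 3.112]
contact_force: [-0.3, -0.5, -0.6]
width: 85.5
```

{"op": "servo_tool", "data": {
  "steps": [
    [[-0.03,0.028,0],0],
    [[-0.03,0.028,0],0],
    [[-0.03,0.028,0],0],
    [[0,0,0],0],
    [[0.03,-0.028,0],0],
    [[0.03,-0.028,0],0],
    [[0.03,-0.028,0],0],
    [[0,0,0],0],
    [[0,0,0],0]
  ]
}}

```text
clock: 15.88
tcp_pos: [477.1, 28.6, 357.1]
tcp_rot: [3.072, 0.053, 3.1]
contact_force: [0.6, 1.4, 0.8]
width: 85.4
```

{"op": "servo_tool", "data": {
  "steps": [
    [[-0.03,-0.028,0],0],
    [[-0.03,-0.028,0],0],
    [[-0.03,-0.028,0],0],
    [[0,0,0],0],
    [[0.03,0.028,0],0],
    [[0.03,0.028,0],0],
    [[0.03,0.028,0],0],
    [[0,0,0],0],
    [[0,0,0],0]
  ]
}}

```text
clock: 16.63
tcp_pos: [485.6, 27.2, 366.2]
tcp_rot: [3.075, 0.067, 3.097]
contact_force: [2.1, -0.6, 0.2]
width: 85.4
```

{"op": "servo_tool", "data": {
  "steps": [
    [[0,0.03,0.03],0],
    [[0,0.03,0.03],0],
    [[0,0,0],0],
    [[0,-0.03,-0.03],0],
    [[0,-0.03,-0.03],0],
    [[0,0,0],0],
    [[0,0,0],0]
  ]
}}

```text
clock: 17.22
tcp_pos: [493.3, 27.7, 373.4]
tcp_rot: [3.075, 0.076, 3.097]
contact_force: [-0.0, 0.4, 0.2]
width: 85.5
```

{"op": "servo_tool", "data": {
  "steps": [
    [[0,-0.03,0.03],0],
    [[0,-0.03,0.03],0],
    [[0,0,0],0],
    [[0,0.03,-0.03],0],
    [[0,0.03,-0.03],0],
    [[0,0,0],0],
    [[0,0,0],0]
  ]
}}

```text
clock: 17.8
tcp_pos: [498.4, 26.5, 375.6]
tcp_rot: [3.077, 0.08, 3.09]
contact_force: [-0.5, -0.3, -0.7]
width: 85.1
```

{"op": "servo_tool", "data": {
  "steps": [
    [[0,0,0.04],7],
    [[0,0,0.04],7],
    [[0,0,0],0],
    [[0,0,-0.04],-7],
    [[0,0,-0.04],-7],
    [[0,0,0],0],
    [[0,0,0],0]
  ]
}}

```text
clock: 18.38
tcp_pos: [499.8, 25.0, 378.7]
tcp_rot: [3.082, 0.08, 3.102]
contact_force: [-0.5, 0.4, -0.8]
width: 85.4
```

{"op": "servo_tool", "data": {
  "steps": [
    [[0,0,0],0],
    [[0,0,0],0],
    [[0,0,0],0],
    [[0,0,0],0],
    [[0,0,0],0],
    [[0,0,0],0],
    [[0,0,0],0],
    [[0,0,0],0],
    [[0,0,0],0],
    [[0,0,0],0],
    [[0,0,0],0],
    [[0,0,0],0]
  ]
}}

```text
clock: 19.38
tcp_pos: [499.0, 23.8, 377.6]
tcp_rot: [3.084, 0.077, 3.103]
contact_force: [0.0, -0.2, 0.2]
width: 85.5
```

{"op": "servo_tool", "data": {
  "steps": [
    [[0.04,0,0],0],
    [[0.04,0,0],0],
    [[0,0,0],0],
    [[0,0,0],0]
  ]
}}

```text
clock: 19.72
tcp_pos: [416.3, 27.0, 368.6]
tcp_rot: [3.087, 0.073, 3.103]
contact_force: [0.8, -0.3, 0.9]
width: 85.3
```

{"op": "servo_tool", "data": {
  "steps": [
    [[-0.04,0,0],0],
    [[-0.04,0,0],0],
    [[0,0,0],0],
    [[0,0,0],0]
  ]
}}

```text
clock: 20.05
tcp_pos: [496.8, 23.9, 372.8]
tcp_rot: [3.086, 0.07, 3.105]
contact_force: [-0.5, -0.2, 0.2]
width: 85.4
```

{"op": "servo_tool", "data": {
  "steps": [
    [[0.01,0,0],0],
    [[0.01,0,0],0],
    [[0.01,0,0],0],
    [[0.01,0,0],0],
    [[0.01,0,0],0],
    [[0.01,0,0],0],
    [[0.01,0,0],0],
    [[0.01,0,0],0]
  ]
}}

```text
clock: 20.72
tcp_pos: [407.3, 26.7, 366.8]
tcp_rot: [3.085, 0.071, 3.106]
contact_force: [-0.2, 0.6, 0.7]
width: 85.1
```

{"op": "servo_tool", "data": {
  "steps": [
    [[0,0,0.04],7],
    [[0,0,0.04],7],
    [[0,0,0.04],7],
    [[0,0,-0.04],-7],
    [[0,0,-0.04],-7],
    [[0,0,-0.04],-7],
    [[0,0,0],0],
    [[0,0,0],0]
  ]
}}

```text
clock: 21.38
tcp_pos: [392.1, 27.3, 354.0]
tcp_rot: [3.096, 0.048, 3.11]
contact_force: [-0.4, 0.3, -0.1]
width: 85.1
```

{"op": "servo_tool", "data": {
  "steps": [
    [[-0.04,0,0],0],
    [[-0.04,0,0],0],
    [[-0.04,0,0],0],
    [[-0.04,0,0],0],
    [[-0.04,0,0],0],
    [[-0.04,0,0],0],
    [[-0.04,0,0],0],
    [[0,0,0],0]
  ]
}}

```text
clock: 22.05
tcp_pos: [673.5, 20.9, 364.5]
tcp_rot: [3.084, 0.048, 3.109]
contact_force: [-2.5, 0.4, -0.6]
width: 85.4
```

{"op": "servo_tool", "data": {
  "steps": [
    [[0,0,0],7],
    [[0,0,0],7],
    [[0,0,0],7],
    [[0,0,0],7],
    [[0,0,0],0],
    [[0,0,0],-7],
    [[0,0,0],-7],
    [[0,0,0],-7],
    [[0,0,0],-7],
    [[0,0,0],0]
  ]
}}

```text
clock: 22.88
tcp_pos: [667.8, 21.3, 358.3]
tcp_rot: [3.083, 0.042, 3.111]
contact_force: [-0.4, -0.5, 0.4]
width: 85.4
```

{"op": "servo_tool", "data": {
  "steps": [
    [[0,0,-0.04],7],
    [[0,0,-0.04],7],
    [[0,0,-0.04],7],
    [[0,0,0.04],-7],
    [[0,0,0.04],-7],
    [[0,0,0.04],-7],
    [[0,0,0],0],
    [[0,0,0],0]
  ]
}}

```text
clock: 23.55
tcp_pos: [666.6, 21.5, 366.6]
tcp_rot: [3.078, 0.05, 3.088]
contact_force: [0.8, -0.1, 1.6]
width: 85.6
```

{"op": "servo_tool", "data": {
  "steps": [
    [[0,0,-0.04],-7],
    [[0,0,-0.04],-7],
    [[0,0,-0.04],-7],
    [[0,0,0.04],7],
    [[0,0,0.04],7],
    [[0,0,0.04],7],
    [[0,0,0],0],
    [[0,0,0],0]
  ]
}}

```text
clock: 24.22
tcp_pos: [671.1, 19.1, 393.0]
tcp_rot: [3.075, 0.075, 3.069]
contact_force: [0.4, 0.2, 2.0]
width: 85.4
```

{"op": "servo_tool", "data": {
  "steps": [
    [[-0.03,0.028,0],0],
    [[-0.03,0.028,0],0],
    [[-0.03,0.028,0],0],
    [[0.03,-0.028,0],0],
    [[0.03,-0.028,0],0],
    [[0.03,-0.028,0],0],
    [[0,0,0],0]
  ]
}}

```text
clock: 24.8
tcp_pos: [688.4, 22.3, 394.3]
tcp_rot: [3.096, 0.078, 3.091]
contact_force: [-0.4, -1.7, 0.6]
width: 85.1
```

{"op": "servo_tool", "data": {
  "steps": [
    [[-0.03,-0.028,0],0],
    [[-0.03,-0.028,0],0],
    [[-0.03,-0.028,0],0],
    [[0.03,0.028,0],0],
    [[0.03,0.028,0],0],
    [[0.03,0.028,0],0],
    [[0,0,0],0]
  ]
}}

```text
clock: 25.38
tcp_pos: [698.3, 6.9, 399.9]
tcp_rot: [3.113, 0.083, 3.083]
contact_force: [0.3, 1.1, 0.1]
width: 85.6
```

{"op": "servo_tool", "data": {
  "steps": [
    [[0,0.04,0],7],
    [[0,0.04,0],7],
    [[0,0.04,0],7],
    [[0,-0.04,0],-7],
    [[0,-0.04,0],-7],
    [[0,-0.04,0],-7],
    [[0,0,0],0]
  ]
}}

```text
clock: 25.97
tcp_pos: [686.6, 12.7, 420.3]
tcp_rot: [3.109, 0.103, 3.073]
contact_force: [0.8, -2.3, 1.4]
width: 85.5
```

{"op": "servo_tool", "data": {
  "steps": [
    [[0,0.04,0],-7],
    [[0,0.04,0],-7],
    [[0,0.04,0],-7],
    [[0,-0.04,0],7],
    [[0,-0.04,0],7],
    [[0,-0.04,0],7],
    [[0,0,0],0]
  ]
}}

```text
clock: 26.55
tcp_pos: [706.1, 15.6, 450.4]
tcp_rot: [3.101, 0.131, 3.08]
contact_force: [-0.3, -2.6, 0.7]
width: 85.3
```

{"op": "servo_tool", "data": {
  "steps": [
    [[0,0,0.04],0],
    [[0,0,0.04],0],
    [[0,0,0.04],0],
    [[0,0,-0.04],0],
    [[0,0,-0.04],0],
    [[0,0,-0.04],0],
    [[0,0,0],0],
    [[0,0,0],0]
  ]
}}

```text
clock: 27.22
tcp_pos: [706.6, 6.7, 467.7]
tcp_rot: [3.103, 0.144, 3.073]
contact_force: [-0.2, -0.5, -1.7]
width: 85.3
```

{"op": "servo_tool", "data": {
  "steps": [
    [[0.04,0,0],0],
    [[0.04,0,0],0],
    [[0.04,0,0],0],
    [[-0.04,0,0],0],
    [[-0.04,0,0],0],
    [[-0.04,0,0],0],
    [[0,0,0],0],
    [[0,0,0],0]
  ]
}}

```text
clock: 27.88
tcp_pos: [672.8, -1.2, 454.1]
tcp_rot: [3.085, 0.098, 3.063]
contact_force: [-0.5, -0.6, 1.2]
width: 85.6
```

{"op": "servo_tool", "data": {
  "steps": [
    [[0.04,0,0],0],
    [[0.04,0,0],0],
    [[0.04,0,0],0],
    [[-0.04,0,0],0],
    [[-0.04,0,0],0],
    [[-0.04,0,0],0],
    [[0,0,0],0],
    [[0,0,0],0]
  ]
}}

```text
clock: 28.55
tcp_pos: [641.1, -5.2, 439.5]
tcp_rot: [3.069, 0.057, 3.058]
contact_force: [-0.0, -0.8, 0.2]
width: 85.3
```

{"op": "servo_tool", "data": {
  "steps": [
    [[0,0.04,0],0],
    [[0,0.04,0],0],
    [[0,0.04,0],0],
    [[0,-0.04,0],0],
    [[0,-0.04,0],0],
    [[0,-0.04,0],0],
    [[0,0,0],0],
    [[0,0,0],0]
  ]
}}

```text
clock: 29.22
tcp_pos: [641.3, 1.1, 450.4]
tcp_rot: [3.065, 0.074, 3.069]
contact_force: [-0.3, 1.8, -0.0]
width: 85.3
```

{"op": "servo_tool", "data": {
  "steps": [
    [[0,-0.04,0],0],
    [[0,-0.04,0],0],
    [[0,-0.04,0],0],
    [[0,0.04,0],0],
    [[0,0.04,0],0],
    [[0,0.04,0],0],
    [[0,0,0],0],
    [[0,0,0],0]
  ]
}}

```text
clock: 29.88
tcp_pos: [639.8, -11.3, 460.1]
tcp_rot: [3.067, 0.09, 3.05]
contact_force: [0.3, -1.6, 0.2]
width: 85.3
```

Run:
```python
from h import *
s=st(); print(s['joint_positions'])
```

```text
t 29.8833 tcp [639.8 -11.3 460.1] rot [3.067 0.09  3.05 ] F [ 0.3 -1.6  0.2] w 85.31052306652022
[-0.43481379  0.36153752  0.59504192  1.36314988 -0.28133599  1.39197565
  1.64257264]
```

{"op": "servo_tool", "data": {
  "steps": [
    [[-0.03,0.028,0],0],
    [[-0.03,0.028,0],0],
    [[-0.03,0.028,0],0],
    [[0.03,-0.028,0],0],
    [[0.03,-0.028,0],0],
    [[0.03,-0.028,0],0],
    [[0,0,0],0],
    [[0,0,0],0]
  ]
}}

```text
clock: 30.55
tcp_pos: [653.4, -2.4, 444.2]
tcp_rot: [3.089, 0.079, 3.069]
contact_force: [-0.0, 2.2, 0.9]
width: 85.3
```

{"op": "servo_tool", "data": {
  "steps": [
    [[-0.04,0,0],0],
    [[-0.04,0,0],0],
    [[-0.04,0,0],0],
    [[0.04,0,0],0],
    [[0.04,0,0],0],
    [[0.04,0,0],0],
    [[0,0,0],0],
    [[0,0,0],0]
  ]
}}

```text
clock: 31.22
tcp_pos: [672.9, -1.4, 405.8]
tcp_rot: [3.126, 0.039, 3.079]
contact_force: [-0.1, 1.0, 0.1]
width: 85.2
```

{"op": "servo_tool", "data": {
  "steps": [
    [[0.04,0,0],0],
    [[0.04,0,0],0],
    [[0.04,0,0],0],
    [[-0.04,0,0],0],
    [[-0.04,0,0],0],
    [[-0.04,0,0],0],
    [[0,0,0],0],
    [[0,0,0],0]
  ]
}}

```text
clock: 31.88
tcp_pos: [645.1, -3.0, 397.7]
tcp_rot: [3.102, 0.008, 3.073]
contact_force: [0.6, -0.7, 0.3]
width: 85.4
```

{"op": "servo_tool", "data": {
  "steps": [
    [[-0.04,0,0],0],
    [[-0.04,0,0],0],
    [[-0.04,0,0],0],
    [[0.04,0,0],0],
    [[0.04,0,0],0],
    [[0.04,0,0],0],
    [[0,0,0],0],
    [[0,0,0],0]
  ]
}}

```text
clock: 32.55
tcp_pos: [666.7, -1.6, 367.8]
tcp_rot: [3.135, -0.013, 3.086]
contact_force: [-0.3, 0.3, 0.5]
width: 85.6
```

{"op": "servo_tool", "data": {
  "steps": [
    [[0,0.04,0],0],
    [[0,0.04,0],0],
    [[0,0.04,0],0],
    [[0,-0.04,0],0],
    [[0,-0.04,0],0],
    [[0,-0.04,0],0],
    [[0,0,0],0],
    [[0,0,0],0]
  ]
}}

```text
clock: 33.22
tcp_pos: [674.6, 6.1, 385.7]
tcp_rot: [3.124, 0.018, 3.097]
contact_force: [-0.6, 2.2, 0.1]
width: 86.0
```

{"op": "servo_tool", "data": {
  "steps": [
    [[-0.04,0,0],0],
    [[-0.04,0,0],0],
    [[0.04,0,0],0],
    [[0.04,0,0],0],
    [[0,0,0],0],
    [[0,0,0],0]
  ]
}}

```text
clock: 33.72
tcp_pos: [690.3, 5.0, 364.2]
tcp_rot: [-3.132, 0.0, 3.099]
contact_force: [0.1, 0.2, 0.2]
width: 84.9
```

Run:
```python
from h import *
c=dict(np.load('w2.npz')); W=cloud(c);Z=W[...,2];X=W[...,0];Y=W[...,1]
print('ground',np.nanmedian(Z[(X<370)&(X>330)]))
m=((Z>119)&(Z<130)&(X>470)&(X<510)&(Y<110)&(Y>-170)).astype(np.uint8)
P=W[m>0];r=cv2.minAreaRect(P[:,:2].astype(np.float32));print('plate top',r,np.median(P[:,2]))
# plate front face (x=49 tray)
for y0 in (-120,-90,-50,30,60):
    mm=(Z>50)&(Z<85)&(abs(Y-y0)<8)&(X>470)&(X<505); print(y0,mm.sum(),np.median(X[mm]))
# fin
mm=(Z>121)&(Z<130)&(X>415)&(X<470)&(abs(Y+32)<25); P=W[mm]; print('fin',mm.sum(),P.mean(0),P.min(0),P.max(0),cv2.minAreaRect(P[:,:2].astype(np.float32)))
# walls
for lo,hi in((36,44),):
    mm=(Z>lo)&(Z<hi)&(X>370)&(X<500)&(Y<110)&(Y>-170); P=W[mm]; print('wall',cv2.minAreaRect(P[:,:2].astype(np.float32)))
s=st(); print(totool([455,-33,200]))
```

```text
ground 1.291858730575157
plate top ((481.9896545410156, -34.631675720214844), (244.38369750976562, 24.54806137084961), 87.0841064453125) 125.24248249113168
-120 133 483.31591976975915
-90 121 484.92655685765357
-50 58 486.8859025615752
30 124 491.42567581204173
60 122 493.0404748433186
fin 668 [446.1974751  -31.79897579 125.97641571] [423.69491429 -39.10455467 121.04986544] [469.76048462 -25.2754738  128.66617659] ((446.9192199707031, -32.31646728515625), (12.418057441711426, 46.22157669067383), 86.84715270996094)
wall ((436.27581787109375, -31.99004364013672), (244.69602966308594, 104.61128997802734), 86.91271209716797)
t 33.7167 tcp [690.3   5.  364.2] rot [-3.132  0.     3.099] F [0.1 0.2 0.2] w 84.93025820201224
[233.49412845 -46.46498545 164.62070408]
```

{"op": "servo_tool", "data": {
  "steps": [
    [[0.019,-0.004,0.01],0],
    [[0.019,-0.004,0.01],0],
    [[0.019,-0.004,0.01],0],
    [[0.019,-0.004,0.01],0],
    [[0.019,-0.004,0.01],0],
    [[0.019,-0.004,0.01],0],
    [[0.019,-0.004,0.01],0],
    [[0.019,-0.004,0.01],0],
    [[0.019,-0.004,0.01],0],
    [[0.019,-0.004,0.01],0],
    [[0.019,-0.004,0.01],0],
    [[0.019,-0.004,0.01],0]
  ]
}}

```text
clock: 34.72
tcp_pos: [475.1, -30.4, 262.3]
tcp_rot: [3.131, 0.059, 3.103]
contact_force: [0.7, -0.0, 0.4]
width: 85.3
```

Run:
```python
from h import *
s=st(); print(totool([454,-32.7,150]))
```

```text
t 34.7167 tcp [475.1 -30.4 262.3] rot [3.131 0.059 3.103] F [ 0.7 -0.   0.4] w 85.25412186868836
[ 27.64448493  -4.27177293 110.76868417]
```

{"op": "servo_tool", "data": {
  "steps": [
    [[0.007,-0.001,0.015],0],
    [[0.007,-0.001,0.015],0],
    [[0.007,-0.001,0.015],0],
    [[0.007,-0.001,0.015],0],
    [[0,0,0.015],0],
    [[0,0,0.015],0],
    [[0,0,0.015],0],
    [[0,0,0],0]
  ]
}}

```text
clock: 35.38
tcp_pos: [466.8, -30.1, 168.2]
tcp_rot: [3.112, 0.098, 3.097]
contact_force: [-0.9, -0.3, 0.8]
width: 85.5
```

Run:
```python
from h import *
s=st(); print(totool([454,-32.7,99]))
c=cap('wrist','w3.png')
```

```text
t 35.3833 tcp [466.8 -30.1 168.2] rot [3.112 0.098 3.097] F [-0.9 -0.3  0.8] w 85.52271361802207
[19.35650966 -5.22498966 67.4568233 ]
```

View pics/w3.png

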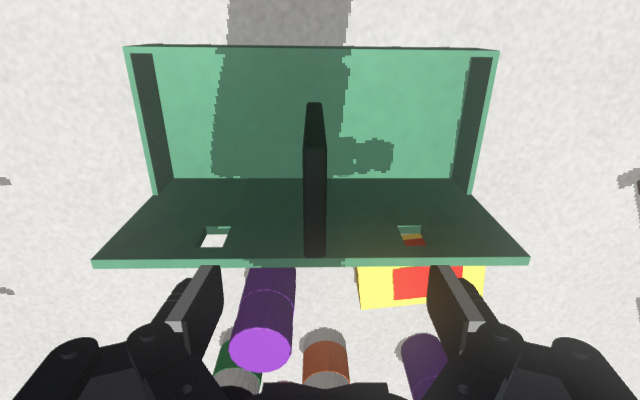

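{"op": "servo_tool", "data": {
  "steps": [
    [[0,0,-0.015],0],
    [[0,0,-0.015],0],
    [[0,0,-0.015],0],
    [[0,0,-0.015],0],
    [[0,0,-0.015],0],
    [[0,0,-0.015],0]
  ]
}}

```text
clock: 35.93
tcp_pos: [463.7, -34.0, 272.1]
tcp_rot: [3.107, 0.114, 3.092]
contact_force: [0.1, 0.4, 0.4]
width: 85.6
```

{"op": "servo_tool", "data": {
  "steps": [
    [[0,0,0.04],0],
    [[0,0,0.04],0],
    [[0,0,0.0],0],
    [[0,0,0.0],0]
  ]
}}

```text
clock: 36.27
tcp_pos: [485.1, -30.9, 207.4]
tcp_rot: [3.096, 0.145, 3.089]
contact_force: [-1.1, -0.8, 0.6]
width: 85.4
```

{"op": "servo_tool", "data": {
  "steps": [
    [[0,0,-0.04],0],
    [[0,0,-0.04],0],
    [[0,0,0.0],0],
    [[0,0,0.0],0]
  ]
}}

```text
clock: 36.6
tcp_pos: [474.0, -37.0, 295.8]
tcp_rot: [3.099, 0.146, 3.084]
contact_force: [0.5, 0.7, -0.6]
width: 85.2
```

{"op": "servo_tool", "data": {
  "steps": [
    [[0,0,0.005],0],
    [[0,0,0.005],0],
    [[0,0,0.005],0],
    [[0,0,0.005],0],
    [[0,0,0.005],0],
    [[0,0,0.005],0],
    [[0,0,0.005],0],
    [[0,0,0.005],0],
    [[0,0,0.005],0],
    [[0,0,0.005],0],
    [[0,0,0.005],0],
    [[0,0,0.005],0]
  ]
}}

```text
clock: 37.6
tcp_pos: [483.1, -35.8, 231.5]
tcp_rot: [3.099, 0.146, 3.082]
contact_force: [-0.1, -0.1, 0.1]
width: 85.7
```

{"op": "servo_tool", "data": {
  "steps": [
    [[-0.035,0,-0.02],0],
    [[-0.035,0,-0.02],0],
    [[-0.035,0,-0.02],0],
    [[-0.035,0,-0.02],0],
    [[-0.035,0,-0.02],0],
    [[0,0,0],0],
    [[0,0,0],0]
  ]
}}

```text
clock: 38.18
tcp_pos: [640.1, -49.1, 347.4]
tcp_rot: [3.098, 0.125, 3.083]
contact_force: [-0.3, 0.0, -0.6]
width: 85.5
```

{"op": "servo_tool", "data": {
  "steps": [
    [[-0.04,0,0],0],
    [[-0.04,0,0],0],
    [[-0.04,0,0],0],
    [[0.04,0,0],0],
    [[0.04,0,0],0],
    [[0.04,0,0],0],
    [[0,0,0],0],
    [[0,0,0],0]
  ]
}}

```text
clock: 38.85
tcp_pos: [647.0, -47.5, 315.4]
tcp_rot: [3.12, 0.093, 3.097]
contact_force: [0.2, 0.9, 0.4]
width: 85.6
```

{"op": "servo_tool", "data": {
  "steps": [
    [[-0.04,0,0],0],
    [[-0.04,0,0],0],
    [[-0.04,0,0],0],
    [[0.04,0,0],0],
    [[0.04,0,0],0],
    [[0.04,0,0],0],
    [[0,0,0],0],
    [[0,0,0],0]
  ]
}}

```text
clock: 39.52
tcp_pos: [652.4, -46.5, 287.7]
tcp_rot: [3.138, 0.062, 3.106]
contact_force: [0.3, 0.5, 0.7]
width: 85.5
```

{"op": "servo_tool", "data": {
  "steps": [
    [[0.04,0,0],0],
    [[0.04,0,0],0],
    [[0.04,0,0],0],
    [[-0.04,0,0],0],
    [[-0.04,0,0],0],
    [[-0.04,0,0],0],
    [[0,0,0],0],
    [[0,0,0],0]
  ]
}}

```text
clock: 40.18
tcp_pos: [608.2, -47.2, 262.4]
tcp_rot: [3.112, -0.0, 3.087]
contact_force: [0.4, -0.4, 0.4]
width: 85.3
```

{"op": "servo_tool", "data": {
  "steps": [
    [[-0.04,0,0],0],
    [[-0.04,0,0],0],
    [[-0.04,0,0],0],
    [[0.04,0,0],0],
    [[0.04,0,0],0],
    [[0.04,0,0],0],
    [[0,0,0],0],
    [[0,0,0],0]
  ]
}}

```text
clock: 40.85
tcp_pos: [623.9, -47.9, 247.0]
tcp_rot: [3.132, -0.005, 3.1]
contact_force: [0.9, 0.6, 0.6]
width: 85.6
```

{"op": "servo_tool", "data": {
  "steps": [
    [[0.004,0,0.001],0],
    [[0.008,0.0004,0.002],0.1],
    [[0.009,0.0004,0.002],0.1],
    [[0.009,0.0004,0.002],0.1],
    [[0.009,0.0004,0.002],0.1],
    [[0.009,0.0004,0.002],0.1],
    [[0.009,0.0004,0.002],0.1],
    [[0.009,0.0004,0.002],0.1],
    [[0.009,0.0004,0.002],0],
    [[0.009,0.0004,0.002],0],
    [[0.009,0.0004,0.002],0],
    [[0.009,0.0004,0.002],0]
  ]
}}

```text
clock: 41.85
tcp_pos: [523.1, -38.6, 230.4]
tcp_rot: [3.129, 0.016, 3.087]
contact_force: [-0.8, 0.0, -0.0]
width: 85.6
```

{"op": "servo_tool", "data": {
  "steps": [
    [[0.009,0.0004,0.002],0],
    [[0.009,0.0004,0.002],0],
    [[0.009,0.0004,0.002],0],
    [[0.009,0.0004,0.002],0],
    [[0.006,0.0004,0.002],0],
    [[0.004,0.0004,0.002],0],
    [[0.002,0.0004,0.002],0],
    [[0,0,0],0]
  ]
}}

```text
clock: 42.52
tcp_pos: [471.9, -32.4, 216.7]
tcp_rot: [3.125, 0.023, 3.086]
contact_force: [-0.0, 0.4, -0.4]
width: 85.7
```

Run:
```python
from h import *
s=st(); print(totool([454,-32.7,99]))
```

```text
t 42.5167 tcp [471.9 -32.4 216.7] rot [3.125 0.023 3.086] F [-0.   0.4 -0.4] w 85.65280707372469
[ 20.58528024  -3.23668676 117.18283302]
```

{"op": "servo_tool", "data": {
  "steps": [
    [[0.002,0,0.004],0],
    [[0.002,0,0.007],0],
    [[0.002,-0.0005,0.008],0],
    [[0.002,-0.0005,0.008],0],
    [[0.002,-0.0005,0.008],0],
    [[0.002,-0.0005,0.008],0],
    [[0.002,-0.0005,0.008],0],
    [[0.001,0,0.008],0],
    [[0.001,0,0.008],0],
    [[0.001,0,0.006],0],
    [[0,0,0.003],0],
    [[0,0,0],0]
  ]
}}

```text
clock: 43.52
tcp_pos: [455.4, -33.5, 130.7]
tcp_rot: [3.127, 0.021, 3.086]
contact_force: [1.1, -0.5, -0.3]
width: 85.1
```

Run:
```python
from h import *
s=st(); print(totool([454,-32.7,99]))
```

```text
t 43.5167 tcp [455.4 -33.5 130.7] rot [3.127 0.021 3.086] F [ 1.1 -0.5 -0.3] w 85.13070387334103
[ 2.16857402  0.25945759 31.62772138]
```

{"op": "servo_tool", "data": {
  "steps": [
    [[0.001,0,0.004],0],
    [[0.001,0,0.007],0],
    [[0,0,0.007],0],
    [[0,0,0.007],0],
    [[0,0,0.005],0],
    [[0,0,0.002],0],
    [[0,0,0],0]
  ]
}}

```text
clock: 44.1
tcp_pos: [455.2, -32.8, 95.7]
tcp_rot: [3.127, 0.023, 3.086]
contact_force: [-0.3, -0.6, 0.0]
width: 85.3
```

{"op": "servo_tool", "data": {
  "steps": [
    [[0,0,0],0],
    [[0,0,0],0],
    [[0,0,0],0],
    [[0,0,0],0],
    [[0,0,0],0],
    [[0,0,0],0],
    [[0,0,0],0],
    [[0,0,0],0]
  ],
  "gripper": 0,
  "squeeze": 100
}}

```text
clock: 44.77
tcp_pos: [456.1, -33.3, 96.9]
tcp_rot: [3.127, 0.026, 3.086]
contact_force: [-0.4, 0.7, 2.0]
width: 11.0
```

{"op": "servo_tool", "data": {
  "steps": [
    [[0,0,-0.004],0],
    [[0,0,-0.008],0],
    [[0,0,-0.01],0],
    [[0,0,-0.01],0],
    [[0,0,-0.01],0],
    [[0,0,-0.01],0],
    [[0,0,-0.01],0],
    [[0,0,-0.01],0],
    [[0,0,-0.01],0],
    [[0,0,-0.01],0],
    [[0,0,-0.008],0],
    [[0,0,-0.004],0]
  ]
}}

```text
clock: 45.77
tcp_pos: [450.7, -34.6, 211.2]
tcp_rot: [3.126, 0.022, 3.085]
contact_force: [-0.1, 0.5, -4.5]
width: 10.9
```

{"op": "servo_tool", "data": {
  "steps": [
    [[0,0,-0.003],2],
    [[0,0,0],4],
    [[0,0,0],5],
    [[0,0,0],5],
    [[0,0,0],5],
    [[0,0,0],5],
    [[0,0,0],5],
    [[0,0,0],5],
    [[0,0,0],5],
    [[0,0,0],5],
    [[0,0,0],5],
    [[0,0,0],5]
  ]
}}

```text
clock: 46.77
tcp_pos: [449.3, -34.0, 217.5]
tcp_rot: [3.115, -0.004, 2.064]
contact_force: [-0.5, -0.3, -4.4]
width: 10.9
```

{"op": "servo_tool", "data": {
  "steps": [
    [[0,0,0],5],
    [[0,0,0],5],
    [[0,0,0],5],
    [[0,0,0],5],
    [[0,0,0],5],
    [[0,0,0],5],
    [[0,0,0],5],
    [[0,0,0],5],
    [[0,0,0],4],
    [[0,0,0],2],
    [[0,0,0],0],
    [[0,0,0],0]
  ]
}}

```text
clock: 47.77
tcp_pos: [446.7, -31.5, 218.0]
tcp_rot: [3.134, -0.023, 1.22]
contact_force: [0.2, -0.2, -4.4]
width: 10.9
```

Run:
```python
from h import *
s=st(); print(s['joint_positions'],totool([555,-248.7,212]))
c=cap('wrist','w4.png')
```

```text
t 47.7667 tcp [446.7 -31.5 218. ] rot [ 3.134 -0.023  1.22 ] F [ 0.2 -0.2 -4.4] w 10.86232008952087
[-0.96296553  0.43079731  1.194459    2.12730252 -0.54330569  0.91093476
  0.19589441] [-166.8348841   176.38315007    3.51917311]
```

View pics/w4.png

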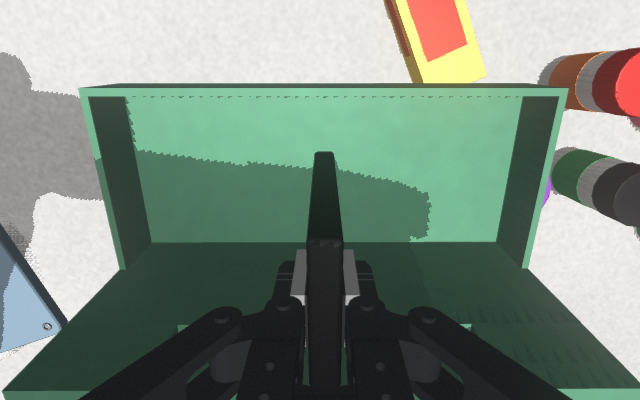

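{"op": "servo_tool", "data": {
  "steps": [
    [[-0.003,0.003,0],0],
    [[-0.006,0.006,0],0],
    [[-0.007,0.007,0],0],
    [[-0.007,0.0075,0],0],
    [[-0.007,0.0075,0],0],
    [[-0.007,0.0075,0],0]
  ]
}}

```text
clock: 48.32
tcp_pos: [470.8, -79.4, 217.0]
tcp_rot: [3.136, -0.026, 1.231]
contact_force: [-0.7, 0.5, -3.6]
width: 10.5
```

Run:
```python
from h import *
s=st(); print(s['joint_positions'],totool([555,-248.7,212]))
```

```text
t 48.3167 tcp [470.8 -79.4 217. ] rot [ 3.136 -0.026  1.231] F [-0.7  0.5 -3.6] w 10.54314288365321
[-0.7779577   0.47838817  1.12362192  2.05593849 -0.57233132  0.94214975
  0.31625017] [-131.61361582  135.87169906    2.41760895]
```

Joint 3 is easing back (1.12), so I'll continue.

{"op": "servo_tool", "data": {
  "steps": [
    [[-0.0075,0.0075,0],0.1],
    [[-0.0075,0.0075,0],0.1],
    [[-0.0075,0.0075,0],0.1],
    [[-0.0075,0.0075,0],0.1],
    [[-0.0075,0.0075,0],0.1],
    [[-0.0075,0.0075,0],0.1],
    [[-0.0075,0.0075,0],0.1],
    [[-0.0075,0.0075,0],0.1],
    [[-0.0075,0.0075,0],0],
    [[-0.007,0.007,0],0],
    [[-0.005,0.005,0],0],
    [[-0.003,0.003,0],0]
  ]
}}

```text
clock: 49.32
tcp_pos: [523.8, -195.2, 214.4]
tcp_rot: [3.137, -0.025, 1.226]
contact_force: [0.9, -0.6, -4.4]
width: 11.0
```

Run:
```python
from h import *
s=st(); print(s['joint_positions'],totool([555,-248.7,212]))
```

```text
t 49.3167 tcp [ 523.8 -195.2  214.4] rot [ 3.137 -0.025  1.226] F [ 0.9 -0.6 -4.4] w 10.993608254922835
[-0.42446987  0.6123446   1.01144149  1.85305314 -0.63570118  1.03094261
  0.51044059] [-39.89524333  47.4415472    1.57648114]
```

{"op": "servo_tool", "data": {
  "steps": [
    [[-0.004,0.005,0],0.1],
    [[-0.006,0.007,0],0.1],
    [[-0.006,0.007,0],0.1],
    [[-0.006,0.007,0],0.1],
    [[-0.006,0.007,0],0.1],
    [[-0.005,0.006,0],0.1],
    [[-0.003,0.004,0],0],
    [[-0.001,0.002,0],0],
    [[0,0,0],0]
  ]
}}

```text
clock: 50.07
tcp_pos: [556.7, -251.1, 212.7]
tcp_rot: [3.138, -0.025, 1.216]
contact_force: [-0.7, -0.1, -4.1]
width: 10.6
```

```bash
cat > tray.py <<'E'
from h import *
def traypose(c):
    s=sense()
    W=cloud(c); T=np.array(s['tcp_pos']); R=Rn.from_euler('xyz',s['tcp_rot']).as_matrix()
    L=(W-T)@R  # tool frame; tray x ~ -tool x, tray y~tool y(?), z ~ -tool z
    return L
E
python3 - <<'E'
from tray import *
s=st(); c=cap('wrist','w5.png'); W=cloud(c)
print('tool off',totool([555,-248.7,212]))
L=traypose(c)
tx=-L[...,0]+17.2; ty=L[...,1]; tz=-L[...,2]+96.9
def fit(m,nm):
    P=W[m]; 
    for _ in range(4):
        ce=P.mean(0);u,sv,v=np.linalg.svd(P-ce,full_matrices=False); d=(P-ce)@v[2]; P=P[abs(d)<2.5*d.std()+.5]
    n=v[2]; print(nm,len(P),'c',P.mean(0).round(1),'n',n.round(4),'rms',d.std().round(2))
fit((abs(tz-6)<6)&(tx<0)&(tx>-40)&(abs(ty)<90)&(abs(ty)>15),'floor')
fit((tz>50)&(tz<90)&(abs(tx-49)<6)&(abs(ty)<105)&(abs(ty)>35),'plate')
m=(tz>36)&(tz<44)&(abs(tx+53)<8)&(abs(ty)<120);P=W[m];print('front wall',P.mean(0))
e=[(abs(tz-40)<5)&(tx>-50)&(tx<40)&(abs(ty-k*120)<8) for k in(1,-1)]
for m in e: print('side',m.sum(),np.median(ty[m]),np.percentile(ty[m],[2,98]))
from scipy import ndimage
E
```

```text
t 50.0667 tcp [ 556.7 -251.1  212.7] rot [ 3.138 -0.025  1.216] F [-0.7 -0.1 -4.1] w 10.612051988995841
tool off [ 1.51132322 -2.13607062  0.68977449]
floor 14969 c [ 570.4 -213.4  125.2] n [-0.0164 -0.0461  0.9988] rms 0.64
plate 11368 c [ 546.7 -275.9  185.3] n [-0.3465 -0.9367 -0.0499] rms 0.41
front wall [ 586.26808889 -180.92709168  160.21726608]
side 2265 120.23186300733465 [119.13291712 123.79016127]
side 2439 -116.55593889800136 [-120.11454656 -115.4724928 ]
```

View pics/w5.png

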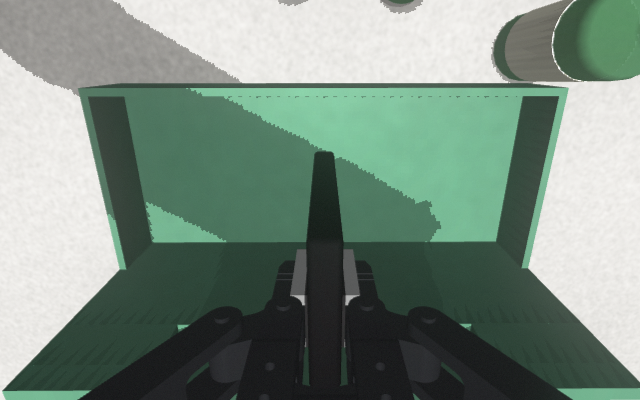

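```bash
cat > hang.py <<'E'
from tray import *
nx=np.array([-.3486,-.9373,0]);ny=np.array([.9373,-.3486,0]);ez=np.array([0,0,1.])
O=np.array([523,-337,0])+1.04*nx-.85*ny+1.2*ez   # stand as the wrist camera sees it
def fit(W,m):
    P=W[m]
    for _ in range(4):
        ce=P.mean(0);u,sv,v=np.linalg.svd(P-ce,full_matrices=False); d=(P-ce)@v[2]; P=P[abs(d)<2.5*d.std()+.5]
    return P.mean(0),v[2]
def holes(c):
    W=cloud(c); L=traypose(c)
    tx=-L[...,0]+17.2; ty=L[...,1]; tz=-L[...,2]+96.9
    cf,nf=fit(W,(abs(tz-6)<6)&(tx<0)&(tx>-40)&(abs(ty)<90)&(abs(ty)>15)); nf*=np.sign(nf[2])
    cp,npl=fit(W,(tz>50)&(tz<90)&(abs(tx-49)<6)&(abs(ty)<105)&(abs(ty)>35)); npl*=np.sign(npl@nx)
    yt=np.cross(nf,npl); yt/=np.linalg.norm(yt)
    s=[np.median(ty[(abs(tz-40)<5)&(tx>-50)&(tx<40)&(abs(ty-k*120)<8)]) for k in(1,-1)]
    yc=(s[0]+s[1])/2
    T=np.array(sense()['tcp_pos']); R=Rn.from_euler('xyz',sense()['tcp_rot']).as_matrix()
    A=np.array([npl,nf,yt]); b=np.array([npl@cp-49,nf@cf-6,yt@(T+R[:,1]*yc)])
    org=np.linalg.solve(A,b)
    print('yaw err',np.round(npl@ny,4),'lean',np.round(nf@nx,4),'roll',np.round(nf@ny,4),'yc',yc.round(2))
    for k in (1,-1):
        h=org+52*npl+100*nf+61.5*k*yt; d=h-O; print('hole stand frame',np.round([d@nx,d@ny,d@ez],1))
    d=org-O; print('origin stand frame',np.round([d@nx,d@ny,d@ez],1))
E
python3 - <<'E'
from hang import *
st(); c=cap('wrist'); holes(c)
R=Rn.from_euler('xyz',sense()['tcp_rot']).as_matrix()
for v in (nx,ny,ez): print((R.T@v).round(3))
E
```

```text
t 50.1167 tcp [ 556.5 -250.9  212.7] rot [ 3.138 -0.025  1.216] F [ 1.3  0.1 -4.2] w 10.78121069212857
yaw err 0.0018 lean 0.0495 roll 0.0011 yc 1.85
hole stand frame [-62.4  65.3 214.5]
hole stand frame [-62.2 -57.7 214.6]
origin stand frame [-119.2    3.6  117.3]
[-1.    -0.001 -0.025]
[-0.001  1.     0.003]
[ 0.025  0.003 -1.   ]
```

{"op": "servo_tool", "data": {
  "steps": [
    [[0,-0.001,0.003],0],
    [[0,-0.001,0.005],0],
    [[0,-0.001,0.006],0],
    [[0,-0.001,0.006],0],
    [[0,0,0.005],0],
    [[0,0,0.003],0],
    [[0,0,0],0],
    [[0,0,0],0]
  ]
}}

```text
clock: 50.83
tcp_pos: [551.6, -245.1, 180.5]
tcp_rot: [-3.141, -0.027, 1.218]
contact_force: [-0.0, -1.2, -4.6]
width: 10.8
```

Run:
```python
from hang import *
st(); c=cap('wrist'); holes(c); c=cap('scene','s6.png')
cv2.imwrite('pics/s6c.png',cv2.resize(cv2.imread('pics/s6.png')[190:330,140:340],None,fx=4,fy=4,interpolation=cv2.INTER_CUBIC))
```

```text
t 50.8333 tcp [ 551.6 -245.1  180.5] rot [-3.141 -0.027  1.218] F [-0.  -1.2 -4.6] w 10.81379190520591
yaw err 0.0042 lean 0.0524 roll 0.0047 yc 1.58
hole stand frame [-66.1  58.8 182. ]
hole stand frame [-65.6 -64.2 182.6]
origin stand frame [-123.    -3.4   85.1]
```

View pics/s6c.png

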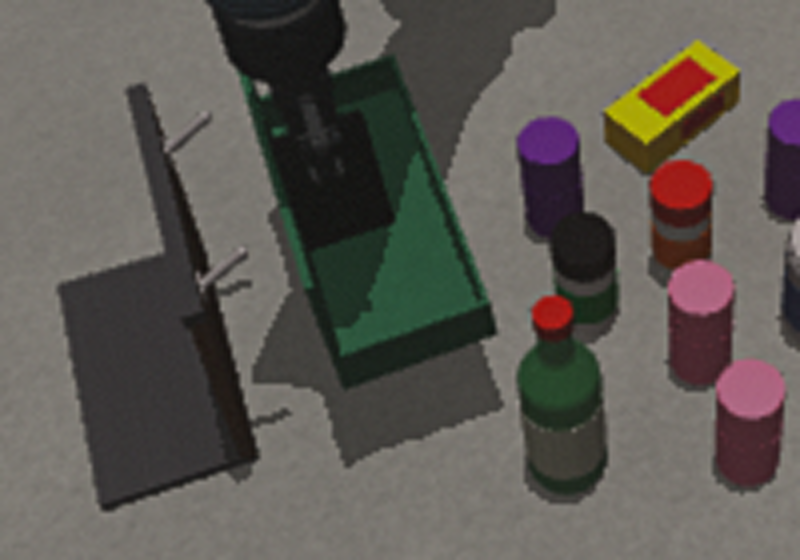

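{"op": "servo_tool", "data": {
  "steps": [
    [[-0.001,0.001,-0.0005],0],
    [[-0.003,0.001,-0.0005],0],
    [[-0.003,0.0005,-0.0005],0],
    [[-0.003,0,-0.0005],0],
    [[-0.002,0,0],0],
    [[-0.001,0,0],0],
    [[0,0,0],0]
  ]
}}

```text
clock: 51.52
tcp_pos: [549.9, -261.2, 184.0]
tcp_rot: [3.139, -0.026, 1.218]
contact_force: [0.4, -0.1, -5.4]
width: 10.9
```

Run:
```python
from hang import *
st(); c=cap('wrist'); holes(c)
```

```text
t 51.5167 tcp [ 549.9 -261.2  184. ] rot [ 3.139 -0.026  1.218] F [ 0.4 -0.1 -5.4] w 10.942477322267917
yaw err 0.0036 lean 0.0506 roll 0.0015 yc 1.56
hole stand frame [-50.5  62.8 185.8]
hole stand frame [-50.1 -60.2 186. ]
origin stand frame [-107.3    1.    88.7]
```

{"op": "servo_tool", "data": {
  "steps": [
    [[-0.001,-0.0005,0],0.1],
    [[-0.002,-0.0005,0],0.1],
    [[-0.003,0,0],0],
    [[-0.003,0,0],0],
    [[-0.003,0,0],0],
    [[-0.002,0,0],0],
    [[-0.001,0,0],0],
    [[0,0,0],0]
  ]
}}

```text
clock: 52.23
tcp_pos: [543.0, -275.9, 183.4]
tcp_rot: [3.139, -0.027, 1.214]
contact_force: [-0.1, -0.2, -5.0]
width: 10.9
```

Run:
```python
from hang import *
st(); c=cap('wrist'); holes(c)
c=cap('scene','s7.png')
cv2.imwrite('pics/s7c.png',cv2.resize(cv2.imread('pics/s7.png')[190:330,140:340],None,fx=4,fy=4,interpolation=cv2.INTER_CUBIC))
```

```text
t 52.2333 tcp [ 543.  -275.9  183.4] rot [ 3.139 -0.027  1.214] F [-0.1 -0.2 -5. ] w 10.863208409225132
yaw err -0.0 lean 0.0506 roll 0.0017 yc 1.54
hole stand frame [-34.1  61.3 185.1]
hole stand frame [-34.1 -61.7 185.4]
origin stand frame [-91.1  -0.3  88. ]
```

View pics/s7c.png

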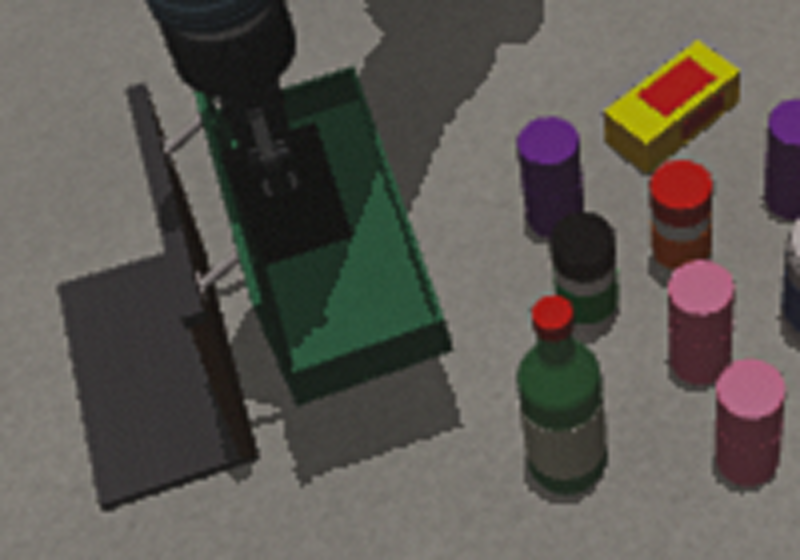

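{"op": "servo_tool", "data": {
  "steps": [
    [[-0.001,0,0.0006],0],
    [[-0.003,0,0.002],0],
    [[-0.003,0,0.002],0],
    [[-0.003,0,0.002],0],
    [[-0.003,0,0.002],0],
    [[-0.002,0,0.001],0],
    [[0,0,0],0]
  ]
}}

```text
clock: 52.92
tcp_pos: [537.7, -290.4, 171.9]
tcp_rot: [3.14, -0.027, 1.215]
contact_force: [0.0, 0.1, -4.3]
width: 10.7
```

Run:
```python
from hang import *
st(); c=cap('wrist'); holes(c)
```

```text
t 52.9167 tcp [ 537.7 -290.4  171.9] rot [ 3.14  -0.027  1.215] F [ 0.   0.1 -4.3] w 10.745917066669756
yaw err 0.001 lean 0.0511 roll 0.0024 yc 1.56
hole stand frame [-18.7  61.4 173.7]
hole stand frame [-18.6 -61.6 173.9]
origin stand frame [-75.7  -0.4  76.6]
```

{"op": "servo_tool", "data": {
  "steps": [
    [[-0.001,0,0.0006],0],
    [[-0.003,0,0.002],0],
    [[-0.003,0,0.002],0],
    [[-0.003,0,0.0015],0],
    [[-0.002,0,0.001],0],
    [[0,0,0],0]
  ]
}}

```text
clock: 53.47
tcp_pos: [533.5, -302.3, 163.9]
tcp_rot: [3.139, -0.027, 1.216]
contact_force: [0.2, 0.7, -4.7]
width: 10.8
```

Run:
```python
from hang import *
st(); c=cap('wrist'); holes(c)
```

```text
t 53.4667 tcp [ 533.5 -302.3  163.9] rot [ 3.139 -0.027  1.216] F [ 0.2  0.7 -4.7] w 10.821042732976801
yaw err 0.0018 lean 0.0516 roll 0.0022 yc 1.51
hole stand frame [ -6.2  61.7 165.6]
hole stand frame [ -5.9 -61.3 165.9]
origin stand frame [-63.2  -0.1  68.6]
```

{"op": "servo_tool", "data": {
  "steps": [
    [[-0.0005,0,0.001],0],
    [[-0.001,0,0.0015],0],
    [[-0.0005,0,0.0015],0],
    [[0,0,0.001],0],
    [[0,0,0],0]
  ]
}}

```text
clock: 53.93
tcp_pos: [533.3, -303.8, 158.6]
tcp_rot: [3.139, -0.028, 1.216]
contact_force: [-0.1, 0.4, -3.5]
width: 10.7
```

Run:
```python
from hang import *
st(); c=cap('wrist'); holes(c)
```

```text
t 53.9333 tcp [ 533.3 -303.8  158.6] rot [ 3.139 -0.028  1.216] F [-0.1  0.4 -3.5] w 10.741535095737875
yaw err 0.0023 lean 0.0523 roll 0.0013 yc 1.51
hole stand frame [ -4.6  62.  160.4]
hole stand frame [ -4.3 -61.  160.5]
origin stand frame [-61.6   0.3  63.2]
```

{"op": "servo_tool", "data": {
  "steps": [
    [[-0.0005,0,0.001],0],
    [[0,0,0],0]
  ]
}}

```text
clock: 54.15
tcp_pos: [533.5, -304.3, 157.9]
tcp_rot: [3.138, -0.028, 1.217]
contact_force: [-0.3, 0.1, -3.9]
width: 11.0
```

{"op": "servo_tool", "data": {
  "steps": [
    [[0,0,0],0],
    [[0,0,0],0],
    [[0,0,0],0],
    [[0,0,0],0],
    [[0,0,0],0],
    [[0,0,0],0]
  ],
  "gripper": 0.032
}}

```text
clock: 54.65
tcp_pos: [535.2, -305.9, 160.5]
tcp_rot: [3.133, -0.027, 1.217]
contact_force: [0.3, 0.4, -0.2]
width: 32.1
```

Run:
```python
from hang import *
st(); c=cap('wrist','w8.png'); holes(c)
```

```text
t 54.65 tcp [ 535.2 -305.9  160.5] rot [ 3.133 -0.027  1.217] F [ 0.3  0.4 -0.2] w 32.07069639759746
yaw err 0.0017 lean -0.0044 roll -0.0008 yc -0.56
hole stand frame [ -3.5  62.5 159.8]
hole stand frame [ -3.3 -60.5 159.7]
origin stand frame [-54.9   0.9  59.4]
```

View pics/w8.png

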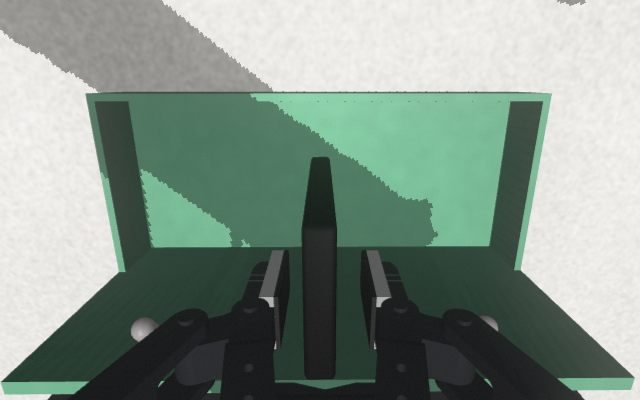

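{"op": "servo_tool", "data": {
  "steps": [
    [[0,0,-0.004],0],
    [[0,0,-0.007],0],
    [[0,0,-0.009],0],
    [[0,0,-0.009],0],
    [[0,0,-0.009],0],
    [[0,0,-0.009],0],
    [[0,0,-0.009],0],
    [[0,0,-0.009],0],
    [[0,0,-0.009],0],
    [[0,0,-0.007],0],
    [[0,0,-0.004],0],
    [[0,0,0],0]
  ]
}}

```text
clock: 55.7
tcp_pos: [533.9, -309.0, 257.1]
tcp_rot: [3.129, -0.026, 1.216]
contact_force: [-0.8, -0.2, -0.3]
width: 31.9
```

Run:
```python
from hang import *
s=st(); print(s['joint_positions']); c=cap('scene','s9.png')
print('black',totool([673,-120,200]),'red',totool([683,-36,200]))
cv2.imwrite('pics/s9c.png',cv2.resize(cv2.imread('pics/s9.png')[190:330,140:340],None,fx=4,fy=4,interpolation=cv2.INTER_CUBIC))
```

```text
t 55.7 tcp [ 533.9 -309.   257.1] rot [ 3.129 -0.026  1.216] F [-0.8 -0.2 -0.3] w 31.868003795525667
[-0.1898072   0.65280915  1.00056504  1.66241201 -0.62252924  1.16527208
  0.62128942]
black [223.8464679   64.16889383  63.27888514] red [306.06213387  44.34794911  65.20616802]
```

View pics/s9c.png

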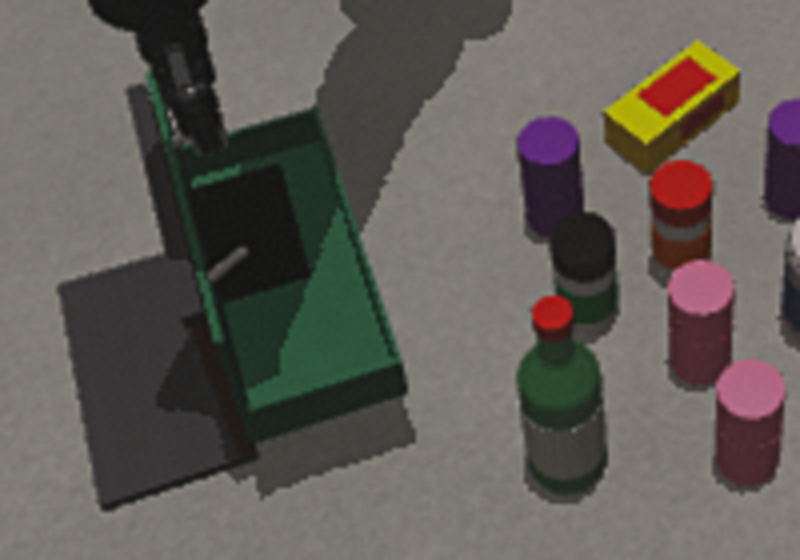

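{"op": "servo_tool", "data": {
  "steps": [
    [[0.006,0.002,0],0],
    [[0.01,0.003,0],0],
    [[0.014,0.004,0],0],
    [[0.014,0.004,0],0],
    [[0.014,0.004,0],0],
    [[0.014,0.004,0],0],
    [[0.014,0.004,0],0],
    [[0.014,0.004,0],0],
    [[0.014,0.004,0],0],
    [[0.014,0.004,0],0],
    [[0.014,0.004,0],0],
    [[0.014,0.004,0],0]
  ],
  "gripper": 0.07,
  "squeeze": 50
}}

```text
clock: 56.75
tcp_pos: [640.0, -155.8, 255.9]
tcp_rot: [3.138, -0.029, 1.224]
contact_force: [0.4, -0.6, 0.3]
width: 69.9
```

{"op": "servo_tool", "data": {
  "steps": [
    [[0.012,0.003,0],0],
    [[0.01,0.003,0],0],
    [[0.007,0.002,0],0],
    [[0.003,0.001,0],0],
    [[0,0,0],0]
  ]
}}

```text
clock: 57.17
tcp_pos: [664.2, -116.4, 254.6]
tcp_rot: [3.141, -0.031, 1.236]
contact_force: [0.4, 0.4, -0.0]
width: 70.0
```

```bash
cat > jar.py <<'E'
from h import *
def jar(c,xy):
    W=cloud(c); m=(W[...,2]>88)&(W[...,2]<102)&(np.hypot(W[...,0]-xy[0],W[...,1]-xy[1])<45); m=m.astype(np.uint8)
    n,l,sv,ce=cv2.connectedComponentsWithStats(m)
    k=1+sv[1:,4].argmax(); P=W[l==k]; r=cv2.minEnclosingCircle(P[:,:2].astype(np.float32)); print('jar',P.mean(0).round(1),r); return P.mean(0)
E
python3 - <<'E'
from jar import *
s=st(); print(s['joint_positions']); c=cap('wrist','w10.png'); p=jar(c,(673,-120)); t=totool([p[0],p[1],70]); print(t)
p=jar(c,(683,-36))
E
```

```text
t 57.1667 tcp [ 664.2 -116.4  254.6] rot [ 3.141 -0.031  1.236] F [ 0.4  0.4 -0. ] w 70.04966385539038
[-0.45364616  0.75412027  0.96899898  1.49751576 -0.67341862  1.23937304
  0.28101996]
jar [ 675.4 -117.4   96.6] ((674.9326782226562, -118.6513671875), 23.580585479736328)
[ -2.53656995  11.00347466 184.60778145]
jar [686.3 -33.3  96.7] ((686.0690307617188, -33.684120178222656), 23.48831558227539)
```

View pics/w10.png

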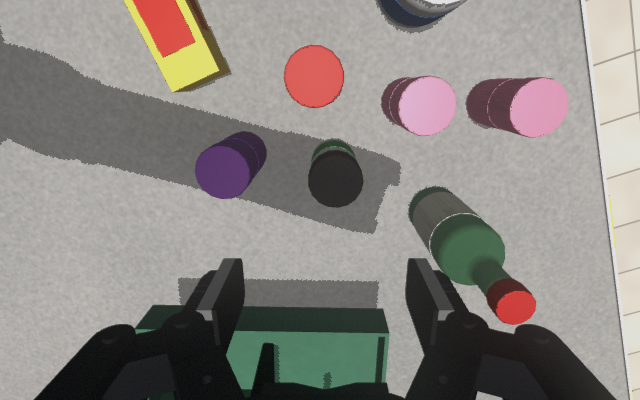

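{"op": "servo_tool", "data": {
  "steps": [
    [[0,0.001,0.006],0],
    [[0,0.001,0.01],0],
    [[-0.0005,0.001,0.013],0],
    [[-0.0005,0.001,0.013],0],
    [[-0.0005,0.001,0.013],0],
    [[-0.0005,0.001,0.013],0],
    [[-0.0005,0.001,0.013],0],
    [[-0.0005,0.001,0.013],0],
    [[-0.0005,0,0.013],0],
    [[-0.0005,0,0.01],0],
    [[0,0,0.006],0],
    [[0,0,0],0]
  ]
}}

```text
clock: 58.22
tcp_pos: [667.8, -124.8, 115.3]
tcp_rot: [-3.137, -0.028, 1.227]
contact_force: [0.7, -0.3, 0.4]
width: 69.9
```

Run:
```python
from jar import *
s=st(); print(totool([673,-118.5,70])); c=cap('wrist','w11.png');jar(c,(673,-119))
```

```text
t 58.2167 tcp [ 667.8 -124.8  115.3] rot [-3.137 -0.028  1.227] F [ 0.7 -0.3  0.4] w 69.94510285466316
[ 6.41442686  2.94103102 45.50062219]
jar [ 675.8 -116.7   96.5] ((674.9938354492188, -118.65359497070312), 23.5966739654541)
```

View pics/w11.png

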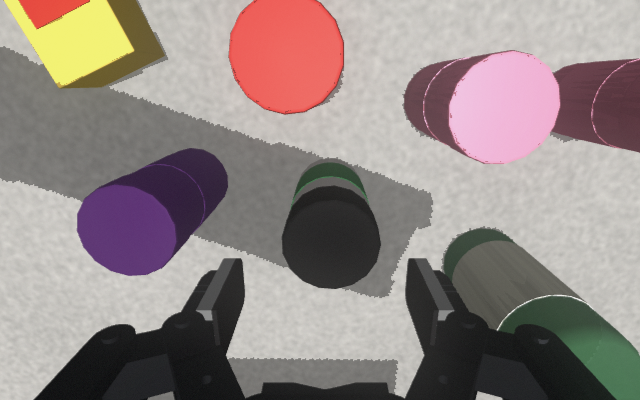

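{"op": "servo_tool", "data": {
  "steps": [
    [[0.002,0.001,0.004],0],
    [[0.002,0.001,0.007],0],
    [[0.002,0.0005,0.009],0],
    [[0,0,0.009],0],
    [[0,0,0.008],0],
    [[0,0,0.005],0],
    [[0,0,0],0]
  ]
}}

```text
clock: 58.85
tcp_pos: [675.4, -118.0, 72.3]
tcp_rot: [3.141, -0.03, 1.229]
contact_force: [0.1, 0.4, 0.1]
width: 70.0
```

{"op": "servo_tool", "data": {
  "steps": [
    [[0,0,0],0],
    [[0,0,0],0],
    [[0,0,0],0],
    [[0,0,0],0],
    [[0,0,0],0]
  ],
  "gripper": 0.03,
  "squeeze": 50
}}

```text
clock: 59.27
tcp_pos: [675.0, -118.5, 72.3]
tcp_rot: [-3.142, -0.029, 1.228]
contact_force: [-0.5, -1.1, -1.7]
width: 44.8
```

{"op": "servo_tool", "data": {
  "steps": [
    [[0,0,-0.004],0],
    [[0,0,-0.008],0],
    [[0,0,-0.012],0],
    [[0,0,-0.013],0],
    [[0,0,-0.013],0],
    [[0,0,-0.013],0],
    [[0,0,-0.013],0],
    [[0,0,-0.013],0],
    [[0,0,-0.013],0],
    [[0,0,-0.012],0],
    [[0,0,-0.008],0],
    [[0,0,-0.004],0]
  ]
}}

```text
clock: 60.27
tcp_pos: [674.1, -123.3, 214.7]
tcp_rot: [3.138, -0.03, 1.227]
contact_force: [-0.1, -0.1, -1.7]
width: 45.1
```

Run:
```python
from jar import *
s=st(); print(totool([630.8,-298.2,210])); print(s['joint_positions'])
```

```text
t 60.2667 tcp [ 674.1 -123.3  214.7] rot [ 3.138 -0.03   1.227] F [-0.1 -0.1 -1.7] w 45.13602688670871
[-179.3325216    18.23447963   -0.59811184]
[-0.42259099  0.80706097  0.93637789  1.50433775 -0.71268849  1.18474768
  0.29941266]
```

{"op": "servo_tool", "data": {
  "steps": [
    [[-0.005,0.0005,0],0],
    [[-0.009,0.001,0],0],
    [[-0.013,0.001,0],0],
    [[-0.014,0.0015,0],0],
    [[-0.014,0.0015,0],0],
    [[-0.014,0.0015,0],0],
    [[-0.014,0.0015,0],0],
    [[-0.014,0.0015,0],0],
    [[-0.014,0.0015,0],0],
    [[-0.014,0.0015,0],0],
    [[-0.013,0.001,0],0],
    [[-0.011,0.001,0],0]
  ]
}}

```text
clock: 61.27
tcp_pos: [628.9, -287.1, 205.7]
tcp_rot: [-3.138, -0.027, 1.22]
contact_force: [0.9, 0.5, -1.3]
width: 45.1
```

{"op": "servo_tool", "data": {
  "steps": [
    [[-0.008,0,0],0],
    [[-0.005,0,0],0],
    [[-0.002,0,0],0],
    [[0,0,0],0]
  ]
}}

```text
clock: 61.6
tcp_pos: [619.6, -308.6, 204.7]
tcp_rot: [-3.137, -0.025, 1.213]
contact_force: [0.4, -0.0, -1.5]
width: 45.3
```

Run:
```python
from jar import *
s=st(); print(totool([630.8,-298.2,142])); c=cap('wrist','w12.png')
```

```text
t 61.6 tcp [ 619.6 -308.6  204.7] rot [-3.137 -0.025  1.213] F [ 0.4 -0.  -1.5] w 45.31114813557072
[12.11133859  7.16541995 62.99860851]
```

View pics/w12.png

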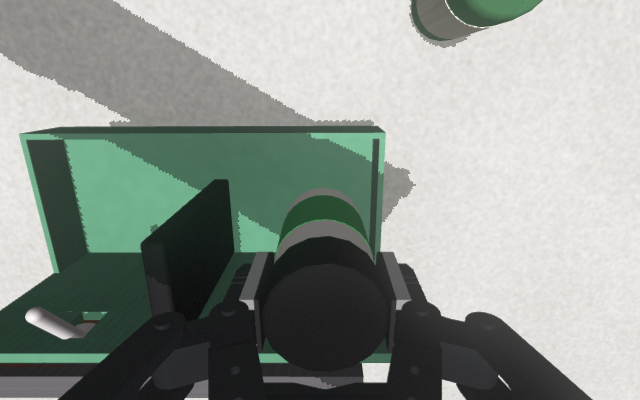

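{"op": "servo_tool", "data": {
  "steps": [
    [[0.004,0.002,0],0],
    [[0.004,0.002,0],0],
    [[0.003,0.002,0],0],
    [[0,0,0.003],0],
    [[0,0,0.006],0],
    [[0,0,0.006],0],
    [[0,0,0.006],0],
    [[0,0,0.004],0],
    [[0,0,0],0]
  ]
}}

```text
clock: 62.4
tcp_pos: [633.2, -292.5, 176.3]
tcp_rot: [-3.136, -0.028, 1.221]
contact_force: [0.0, 0.7, -2.5]
width: 44.9
```

Run:
```python
from jar import *
s=st(); print(totool([630.8,-298.2,139]))
```

```text
t 62.4 tcp [ 633.2 -292.5  176.3] rot [-3.136 -0.028  1.221] F [ 0.   0.7 -2.5] w 44.88661014168735
[-7.24222523 -0.11655002 37.15666644]
```

{"op": "servo_tool", "data": {
  "steps": [
    [[-0.002,0,0.003],0],
    [[-0.002,0,0.006],0],
    [[-0.002,0,0.006],0],
    [[-0.001,0,0.006],0],
    [[0,0,0.005],0],
    [[0,0,0.003],0],
    [[0,0,0],0]
  ]
}}

```text
clock: 62.98
tcp_pos: [629.7, -299.9, 143.4]
tcp_rot: [-3.135, -0.027, 1.219]
contact_force: [-0.2, 0.8, -1.3]
width: 44.6
```

Run:
```python
from jar import *
s=st(); print(totool([630.8,-298.2,139])); c=cap('wrist','w13.png')
```

```text
t 62.9833 tcp [ 629.7 -299.9  143.4] rot [-3.135 -0.027  1.219] F [-0.2  0.8 -1.3] w 44.61316997938581
[1.91164584 0.50331613 4.4586388 ]
```

View pics/w13.png

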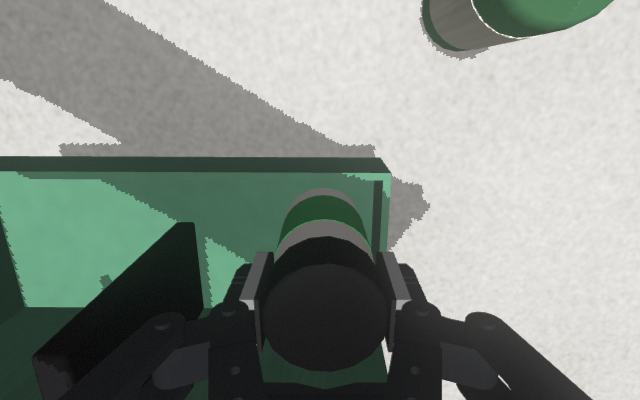

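Lowering the last few mm, then releasing.

{"op": "servo_tool", "data": {
  "steps": [
    [[0,0,0.002],0],
    [[0,0,0.002],0],
    [[0,0,0.001],0],
    [[0,0,0],0]
  ]
}}

```text
clock: 63.37
tcp_pos: [630.4, -299.9, 139.1]
tcp_rot: [-3.137, -0.027, 1.22]
contact_force: [0.4, 0.2, -0.9]
width: 44.6
```

{"op": "servo_tool", "data": {
  "steps": [
    [[0,0,0],0],
    [[0,0,0],0],
    [[0,0,0],0],
    [[0,0,0],0]
  ],
  "gripper": 0.062
}}

```text
clock: 63.7
tcp_pos: [631.2, -300.4, 140.4]
tcp_rot: [-3.139, -0.027, 1.22]
contact_force: [0.2, -0.9, -0.3]
width: 62.0
```

{"op": "servo_tool", "data": {
  "steps": [
    [[0,0,-0.004],0],
    [[0,0,-0.008],0],
    [[0,0,-0.012],0],
    [[0,0,-0.012],0],
    [[0,0,-0.012],0],
    [[0,0,-0.012],0],
    [[0,0,-0.012],0],
    [[0,0,-0.012],0],
    [[0,0,-0.012],0],
    [[0,0,-0.008],0],
    [[0,0,-0.004],0],
    [[0,0,0],0]
  ]
}}

```text
clock: 64.7
tcp_pos: [631.2, -305.1, 264.6]
tcp_rot: [3.138, -0.026, 1.219]
contact_force: [0.5, -0.6, -0.3]
width: 61.9
```

Run:
```python
from jar import *
s=st(); print('red',totool([684.5,-33.5,200])); c=cap('wrist','w14.png'); c=cap('scene','s14.png')
cv2.imwrite('pics/s14c.png',cv2.resize(cv2.imread('pics/s14.png')[190:330,140:340],None,fx=4,fy=4,interpolation=cv2.INTER_CUBIC))
```

```text
t 64.7 tcp [ 631.2 -305.1  264.6] rot [ 3.138 -0.026  1.219] F [ 0.5 -0.6 -0.3] w 61.86940747545877
red [271.56455655 -43.66303435  71.40882417]
```

View pics/s14c.png

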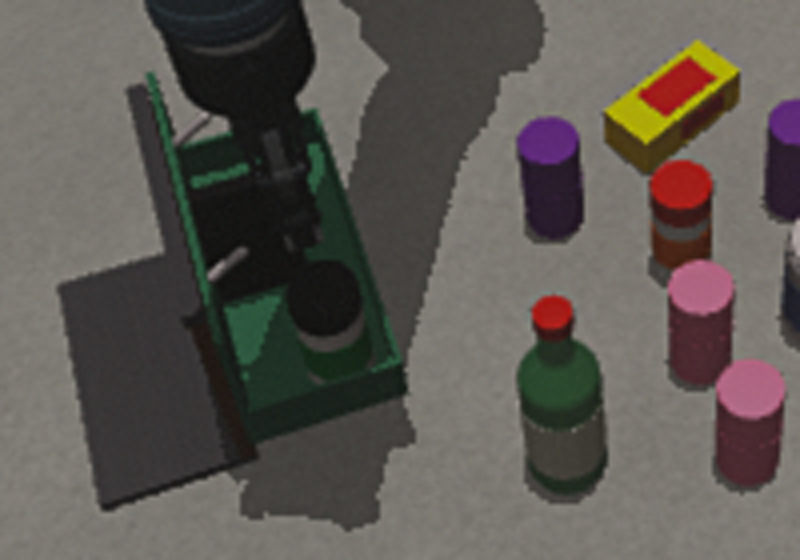

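View pics/w14.png

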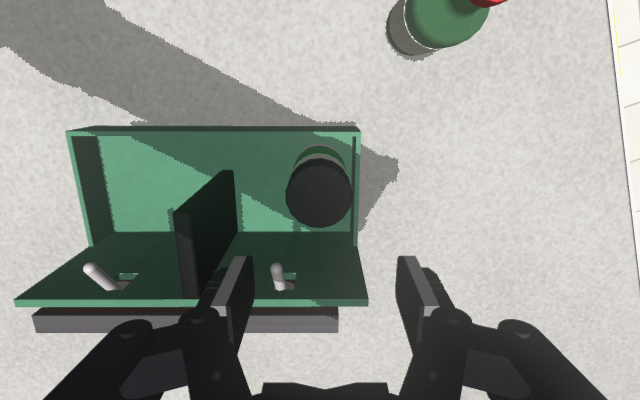

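{"op": "servo_tool", "data": {
  "steps": [
    [[0.006,-0.001,0],0],
    [[0.011,-0.002,0],0],
    [[0.015,-0.0025,0],0],
    [[0.016,-0.0025,0],0],
    [[0.016,-0.0025,0],0],
    [[0.016,-0.0025,0],0],
    [[0.016,-0.0025,0],0],
    [[0.016,-0.0025,0],0],
    [[0.016,-0.0025,0],0],
    [[0.016,-0.0025,0],0],
    [[0.016,-0.0025,0],0],
    [[0.016,-0.0025,0],0]
  ],
  "gripper": 0.07
}}

```text
clock: 65.8
tcp_pos: [663.1, -111.1, 258.3]
tcp_rot: [-3.127, -0.027, 1.219]
contact_force: [0.4, -0.5, 0.3]
width: 69.6
```

{"op": "servo_tool", "data": {
  "steps": [
    [[0.016,-0.0025,0],0],
    [[0.015,-0.0025,0],0],
    [[0.013,-0.0025,0],0],
    [[0.01,-0.0025,0],0],
    [[0.006,-0.001,0],0],
    [[0.003,0,0],0],
    [[0,0,0],0]
  ]
}}

```text
clock: 66.38
tcp_pos: [674.0, -31.6, 255.9]
tcp_rot: [-3.119, -0.029, 1.23]
contact_force: [0.5, -0.1, 0.3]
width: 69.9
```

Run:
```python
from jar import *
s=st(); c=cap('wrist','w15.png'); jar(c,(684,-35)); print('red',totool([684.5,-33.5,72]));
```

```text
t 66.3833 tcp [674.  -31.6 255.9] rot [-3.119 -0.029  1.23 ] F [ 0.5 -0.1  0.3] w 69.87281928433715
jar [686.4 -32.1  96.6] ((686.0087890625, -33.27492141723633), 23.523056030273438)
red [ -3.01225719  14.55415745 183.6337409 ]
```

View pics/w15.png

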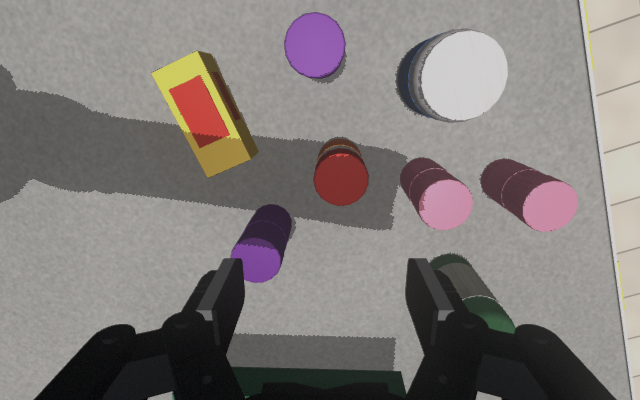

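{"op": "servo_tool", "data": {
  "steps": [
    [[0,0.002,0.006],0],
    [[0,0.002,0.01],0],
    [[-0.0003,0.002,0.013],0],
    [[-0.0003,0.002,0.013],0],
    [[-0.0003,0.002,0.013],0],
    [[-0.0003,0.001,0.013],0],
    [[-0.0003,0.001,0.013],0],
    [[-0.0003,0.001,0.013],0],
    [[0,0.0005,0.013],0],
    [[0,0,0.01],0],
    [[0,0,0.006],0],
    [[0,0,0],0]
  ]
}}

```text
clock: 67.43
tcp_pos: [682.8, -40.2, 116.1]
tcp_rot: [-3.115, -0.026, 1.222]
contact_force: [-0.5, 0.1, -0.6]
width: 69.9
```

Run:
```python
from jar import *
s=st(); c=cap('wrist','w16.png'); jar(c,(684,-35)); print('red',totool([684.5,-33,71]));
```

```text
t 67.4333 tcp [682.8 -40.2 116.1] rot [-3.115 -0.026  1.222] F [-0.5  0.1 -0.6] w 69.91091924587255
jar [687.  -31.4  96.5] ((686.0360107421875, -33.19611358642578), 23.639591217041016)
red [ 6.23067566  0.11348636 45.94482518]
```

View pics/w16.png

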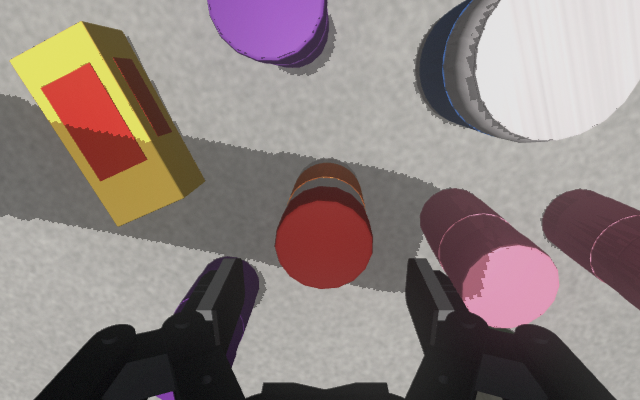

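{"op": "servo_tool", "data": {
  "steps": [
    [[0.002,0,0.004],0],
    [[0.002,0,0.007],0],
    [[0.002,0,0.009],0],
    [[0,0,0.009],0],
    [[0,0,0.008],0],
    [[0,0,0.005],0],
    [[0,0,0],0]
  ]
}}

```text
clock: 68.07
tcp_pos: [686.6, -32.0, 73.2]
tcp_rot: [-3.12, -0.027, 1.223]
contact_force: [0.2, -0.0, -0.5]
width: 69.9
```

{"op": "servo_tool", "data": {
  "steps": [
    [[0,0,0],0],
    [[0,0,0],0],
    [[0,0,0],0],
    [[0,0,0],0],
    [[0,0,0],0]
  ],
  "gripper": 0.03,
  "squeeze": 50
}}

```text
clock: 68.48
tcp_pos: [686.4, -32.5, 73.2]
tcp_rot: [-3.12, -0.027, 1.223]
contact_force: [0.8, 0.6, -1.9]
width: 44.9
```

{"op": "servo_tool", "data": {
  "steps": [
    [[0,0,-0.004],0],
    [[0,0,-0.008],0],
    [[0,0,-0.012],0],
    [[0,0,-0.013],0],
    [[0,0,-0.013],0],
    [[0,0,-0.013],0],
    [[0,0,-0.013],0],
    [[0,0,-0.013],0],
    [[0,0,-0.013],0],
    [[0,0,-0.012],0],
    [[0,0,-0.008],0],
    [[0,0,-0.004],0]
  ]
}}

```text
clock: 69.48
tcp_pos: [688.5, -38.1, 215.5]
tcp_rot: [-3.124, -0.028, 1.221]
contact_force: [0.1, 0.0, -2.0]
width: 44.7
```

Run:
```python
from jar import *
s=st(); print(totool([463.9,-236.1,215])); print(s['joint_positions'])
```

```text
t 69.4833 tcp [688.5 -38.1 215.5] rot [-3.124 -0.028  1.221] F [ 0.1  0.  -2. ] w 44.726561544580754
[-262.87694892 -143.3376248    -4.22707206]
[-0.53623107  0.82481918  0.93888862  1.4727639  -0.71648802  1.21908934
  0.16451238]
```

{"op": "servo_tool", "data": {
  "steps": [
    [[-0.005,-0.003,0],0],
    [[-0.01,-0.0055,0],0],
    [[-0.013,-0.007,0],0],
    [[-0.0135,-0.0073,0],0],
    [[-0.0135,-0.0073,0],0],
    [[-0.0135,-0.0073,0],0],
    [[-0.0135,-0.0073,0],0],
    [[-0.0135,-0.0073,0],0],
    [[-0.0135,-0.0073,0],0],
    [[-0.0135,-0.0073,0],0],
    [[-0.0135,-0.0073,0],0],
    [[-0.0135,-0.0073,0],0]
  ]
}}

```text
clock: 70.48
tcp_pos: [542.9, -157.1, 205.0]
tcp_rot: [-3.108, -0.025, 1.222]
contact_force: [0.8, -1.0, -1.6]
width: 45.0
```

Run:
```python
from jar import *
s=st(); print(totool([463.9,-236.1,215])); print(s['joint_positions'])
```

```text
t 70.4833 tcp [ 542.9 -157.1  205. ] rot [-3.108 -0.025  1.222] F [ 0.8 -1.  -1.6] w 45.01884037985084
[-100.93794388  -47.69730275  -10.85951078]
[-0.46722644  0.65621172  0.99369666  1.81394689 -0.64809015  1.07231446
  0.43650929]
```

{"op": "servo_tool", "data": {
  "steps": [
    [[-0.0125,-0.006,0],0],
    [[-0.0125,-0.006,-0.001],0],
    [[-0.0125,-0.006,-0.001],0],
    [[-0.0125,-0.006,-0.001],0],
    [[-0.0115,-0.006,-0.001],0],
    [[-0.009,-0.004,-0.001],0],
    [[-0.006,-0.003,0],0],
    [[-0.003,-0.002,0],0],
    [[0,0,0],0],
    [[0,0,0],0]
  ]
}}

```text
clock: 71.32
tcp_pos: [466.7, -227.2, 208.5]
tcp_rot: [-3.103, -0.024, 1.215]
contact_force: [0.1, 0.5, -1.4]
width: 44.9
```

Run:
```python
from jar import *
s=st(); print(totool([463.9,-236.1,139.5])); c=cap('wrist','w17.png')
```

```text
t 71.3167 tcp [ 466.7 -227.2  208.5] rot [-3.103 -0.024  1.215] F [ 0.1  0.5 -1.4] w 44.86240928071544
[-11.03887374   3.06746574  68.65577504]
```

View pics/w17.png

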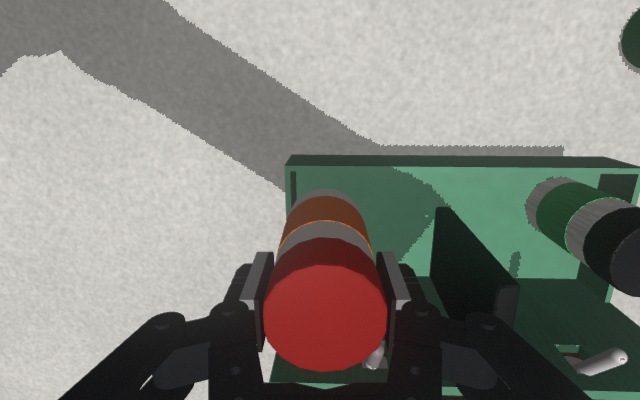

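{"op": "servo_tool", "data": {
  "steps": [
    [[-0.003,0.001,0],0],
    [[-0.003,0.001,0],0],
    [[-0.002,0.001,0.003],0],
    [[-0.001,0,0.006],0],
    [[0,0,0.007],0],
    [[0,0,0.007],0],
    [[0,0,0.006],0],
    [[0,0,0.003],0],
    [[0,0,0],0]
  ]
}}

```text
clock: 72.12
tcp_pos: [467.1, -234.1, 171.3]
tcp_rot: [-3.102, -0.024, 1.22]
contact_force: [-0.1, 0.7, -0.7]
width: 45.2
```

Run:
```python
from jar import *
s=st(); print(totool([463.9,-236.1,139.5])); c=cap('wrist','w18.png')
```

```text
t 72.1167 tcp [ 467.1 -234.1  171.3] rot [-3.102 -0.024  1.22 ] F [-0.1  0.7 -0.7] w 45.226298749230864
[-3.80314827 -1.06258666 31.81959208]
```

View pics/w18.png

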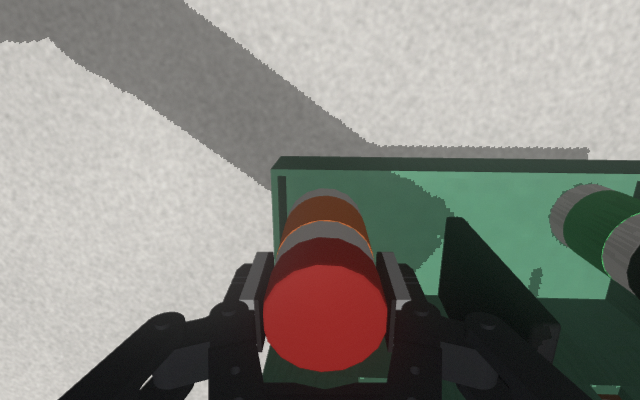

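{"op": "servo_tool", "data": {
  "steps": [
    [[-0.001,0,0.003],0],
    [[-0.001,0,0.006],0],
    [[-0.001,0,0.006],0],
    [[0,0,0.006],0],
    [[0,0,0.004],0],
    [[0,0,0.003],0],
    [[0,0,0.001],0],
    [[0,0,0],0]
  ]
}}

```text
clock: 72.83
tcp_pos: [465.4, -236.2, 139.7]
tcp_rot: [-3.103, -0.024, 1.22]
contact_force: [-0.3, 0.1, -1.8]
width: 45.2
```

Run:
```python
from jar import *
s=st(); print(totool([463.9,-236.1,139.5]))
```

```text
t 72.8333 tcp [ 465.4 -236.2  139.7] rot [-3.103 -0.024  1.22 ] F [-0.3  0.1 -1.8] w 45.237560179156915
[-0.39814218 -1.49671524  0.24696302]
```

{"op": "servo_tool", "data": {
  "steps": [
    [[0,0,0.001],0],
    [[0,0,0],0]
  ]
}}

```text
clock: 73.0
tcp_pos: [465.5, -236.3, 138.7]
tcp_rot: [-3.103, -0.024, 1.22]
contact_force: [-0.7, 0.5, -2.1]
width: 45.3
```

{"op": "servo_tool", "data": {
  "steps": [
    [[0,0,0],0],
    [[0,0,0],0],
    [[0,0,0],0],
    [[0,0,0],0]
  ],
  "gripper": 0.062
}}

```text
clock: 73.33
tcp_pos: [466.4, -236.9, 139.8]
tcp_rot: [-3.105, -0.024, 1.221]
contact_force: [-0.0, 0.2, 0.2]
width: 62.2
```

{"op": "servo_tool", "data": {
  "steps": [
    [[0,0,-0.004],0],
    [[0,0,-0.008],0],
    [[0,0,-0.012],0],
    [[0,0,-0.012],0],
    [[0,0,-0.012],0],
    [[0,0,-0.012],0],
    [[0,0,-0.012],0],
    [[0,0,-0.012],0],
    [[0,0,-0.012],0],
    [[0,0,-0.008],0],
    [[0,0,-0.004],0],
    [[0,0,0],0]
  ]
}}

```text
clock: 74.33
tcp_pos: [470.3, -242.4, 262.5]
tcp_rot: [-3.11, -0.024, 1.22]
contact_force: [0.3, -0.9, 0.3]
width: 62.0
```

Run:
```python
from jar import *
s=st(); print(s['joint_positions'])
c=cap('wrist','w19.png'); c=cap('scene','s19.png'); 
c=cap('top','t19.png'); W=cloud(c);X,Y,Z=W[...,0],W[...,1],W[...,2]
m=(Z>33)&(Z<50)&(np.hypot(X-574,Y-55)<90); P=W[m]; r=cv2.minAreaRect(P[:,:2].astype(np.float32)); print('carton',r)
m=((Z>152)&(Z<168)&(X>420)&(X<660)&(Y<-200)).astype(np.uint8); n,l,sv,ce=cv2.connectedComponentsWithStats(m)
for k in range(1,n):
    if sv[k,4]>60: P=W[l==k]; print('top cluster',sv[k,4],P.mean(0).round(1))
cv2.imwrite('pics/s19c.png',cv2.resize(cv2.imread('pics/s19.png')[190:330,140:340],None,fx=4,fy=4,interpolation=cv2.INTER_CUBIC))
```

```text
t 74.3333 tcp [ 470.3 -242.4  262.5] rot [-3.11  -0.024  1.22 ] F [ 0.3 -0.9  0.3] w 62.03842202920781
[-0.38500268  0.52784667  1.09043855  1.85160612 -0.53281101  1.12887617
  0.55817437]
carton ((574.3645629882812, 52.24660873413086), (50.46082305908203, 109.88047790527344), 4.135275840759277)
top cluster 186 [ 628.6 -301.7  159.7]
top cluster 142 [ 464.8 -234.3  160.2]
```

View pics/s19c.png

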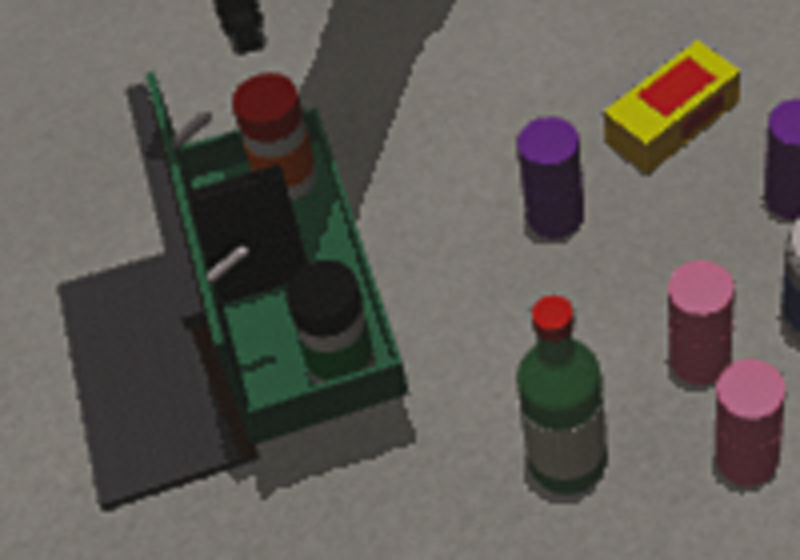

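View pics/w19.png

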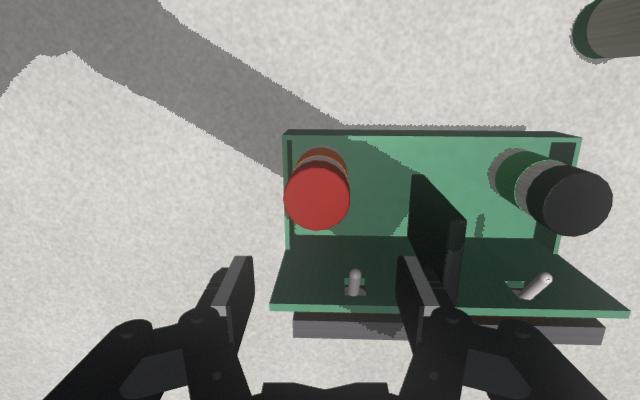

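{"op": "servo_tool", "data": {
  "steps": [
    [[0.003,0,0],-2],
    [[0.004,0,0],-3.5],
    [[0.004,0,0],-4],
    [[0.004,0,0],-4],
    [[0.004,0,0],-4],
    [[0.004,0,0],-3.5],
    [[0.004,0,0],-2],
    [[0.004,0,0],0]
  ],
  "gripper": 0.075
}}

```text
clock: 75.15
tcp_pos: [471.2, -207.9, 256.8]
tcp_rot: [-3.111, -0.039, 1.652]
contact_force: [-0.3, -0.2, 0.3]
width: 75.3
```

Run:
```python
from jar import *
s=st(); print(totool([574.3,52,200])); print(s['joint_positions'])
```

```text
t 75.15 tcp [ 471.2 -207.9  256.8] rot [-3.111 -0.039  1.652] F [-0.3 -0.2  0.3] w 75.31987190822737
[248.30415272 125.82568383  62.69843757]
[-0.39859943  0.46142411  0.98431847  1.88132665 -0.44812421  1.08664503
  0.85511795]
```

{"op": "servo_tool", "data": {
  "steps": [
    [[0.006,0.003,0],0],
    [[0.01,0.005,0],0],
    [[0.0125,0.0063,0],0],
    [[0.0125,0.0063,0],0],
    [[0.0125,0.0063,0],0],
    [[0.0125,0.0063,0],0],
    [[0.0125,0.0063,0],0],
    [[0.0125,0.0063,0],0],
    [[0.0125,0.0063,0],0],
    [[0.0125,0.0063,0],0],
    [[0.0125,0.0063,0],0],
    [[0.0125,0.0063,0],0]
  ]
}}

```text
clock: 76.15
tcp_pos: [533.9, -46.2, 257.4]
tcp_rot: [-3.106, -0.039, 1.647]
contact_force: [0.7, -1.0, 0.2]
width: 75.0
```

{"op": "servo_tool", "data": {
  "steps": [
    [[0.0125,0.0063,0],0],
    [[0.0125,0.0063,0],0],
    [[0.0125,0.006,0],0],
    [[0.012,0.006,0],0],
    [[0.01,0.005,0],0],
    [[0.008,0.004,0],0],
    [[0.005,0.003,0],0],
    [[0.003,0.001,0],0],
    [[0,0,0],0]
  ]
}}

```text
clock: 76.9
tcp_pos: [569.0, 46.5, 257.6]
tcp_rot: [-3.104, -0.04, 1.653]
contact_force: [-0.3, 0.4, 0.1]
width: 74.9
```

```bash
cat > cart.py <<'E'
from h import *
def carton(c,xy,rad=90,lo=33,hi=50):
    W=cloud(c); m=((W[...,2]>lo)&(W[...,2]<hi)&(np.hypot(W[...,0]-xy[0],W[...,1]-xy[1])<rad)).astype(np.uint8)
    n,l,sv,ce=cv2.connectedComponentsWithStats(m); k=1+sv[1:,4].argmax(); P=W[l==k]; print('carton',P.mean(0).round(1),cv2.minAreaRect(P[:,:2].astype(np.float32)))
E
python3 - <<'E'
from cart import *
s=st(); c=cap('wrist','w20.png'); carton(c,(574,52),lo=38); print(totool([574.3,52,80])); print(s['joint_positions'])
E
```

```text
t 76.9 tcp [569.   46.5 257.6] rot [-3.104 -0.04   1.653] F [-0.3  0.4  0.1] w 74.8938584247433
carton [576.2  57.2  41.5] ((576.350341796875, 54.546504974365234), (50.01393508911133, 110.1063232421875), 3.8149304389953613)
[ -1.43915001  12.60472757 177.3898305 ]
[-0.79157665  0.55772439  0.93413873  1.74393283 -0.52313744  1.14731113
  0.39943005]
```

View pics/w20.png

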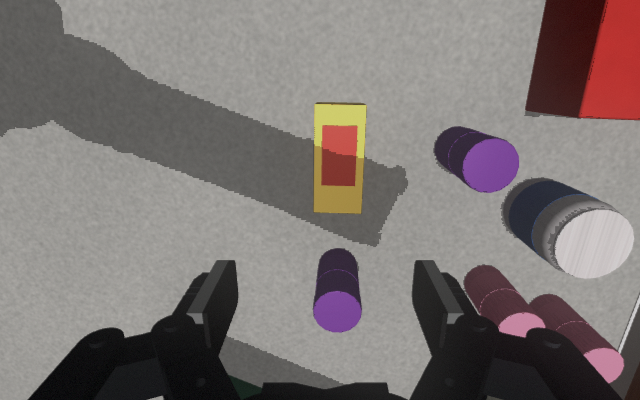

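{"op": "servo_tool", "data": {
  "steps": [
    [[0,0.002,0.006],0],
    [[0,0.002,0.01],0],
    [[0,0.002,0.014],0],
    [[0,0.001,0.014],0],
    [[0,0.001,0.014],0],
    [[0,0.001,0.014],0],
    [[0,0.001,0.014],0],
    [[0,0.001,0.014],0],
    [[0,0,0.014],0],
    [[0,0,0.012],0],
    [[0,0,0.008],0],
    [[0,0,0.003],0]
  ]
}}

```text
clock: 77.95
tcp_pos: [570.4, 44.5, 102.8]
tcp_rot: [-3.097, -0.037, 1.64]
contact_force: [-0.5, 0.9, -0.7]
width: 74.9
```

Run:
```python
from cart import *
s=st(); c=cap('wrist','w21.png'); carton(c,(574,52),lo=38); print(totool([574.7,54,22]))
```

```text
t 77.95 tcp [570.4  44.5 102.8] rot [-3.097 -0.037  1.64 ] F [-0.5  0.9 -0.7] w 74.88530192809931
carton [576.1  59.2  41.5] ((576.348388671875, 54.34154510498047), (50.236328125, 110.57875061035156), 3.822593927383423)
[ 6.19771449  8.81818223 80.64577214]
```

View pics/w21.png

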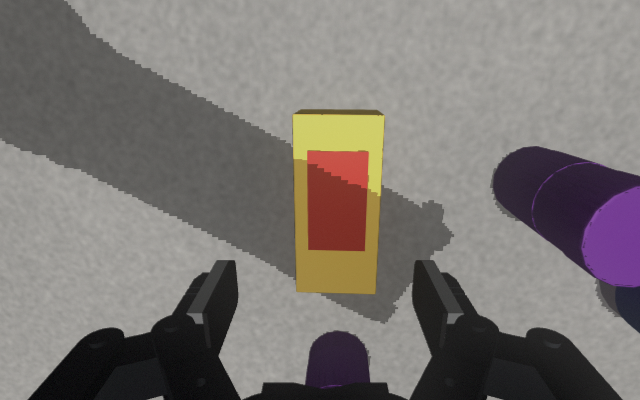

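{"op": "servo_tool", "data": {
  "steps": [
    [[0.001,0.001,0.004],0],
    [[0.001,0.002,0.007],0],
    [[0.001,0.002,0.01],0],
    [[0.001,0.001,0.01],0],
    [[0.001,0.001,0.01],0],
    [[0,0,0.01],0],
    [[0,0,0.01],0],
    [[0,0,0.007],0],
    [[0,0,0.003],0],
    [[0,0,0],0]
  ]
}}

```text
clock: 78.83
tcp_pos: [575.3, 53.5, 24.8]
tcp_rot: [-3.099, -0.037, 1.641]
contact_force: [0.9, 0.7, -0.1]
width: 75.0
```

Run:
```python
from cart import *
s=st(); print(totool([574.7,54,22]))
```

```text
t 78.8333 tcp [575.3  53.5  24.8] rot [-3.099 -0.037  1.641] F [ 0.9  0.7 -0.1] w 74.97199097238526
[ 0.46014824 -0.41579121  2.85203215]
```

{"op": "servo_tool", "data": {
  "steps": [
    [[0,0,0],0],
    [[0,0,0],0],
    [[0,0,0],0],
    [[0,0,0],0],
    [[0,0,0],0]
  ],
  "gripper": 0.03,
  "squeeze": 60
}}

```text
clock: 79.25
tcp_pos: [575.7, 53.0, 26.0]
tcp_rot: [-3.1, -0.037, 1.64]
contact_force: [-0.5, -0.2, -2.7]
width: 49.2
```

{"op": "servo_tool", "data": {
  "steps": [
    [[0,0,-0.004],0],
    [[0,0,-0.008],0],
    [[0,0,-0.012],0],
    [[0,0,-0.014],0],
    [[0,0,-0.014],0],
    [[0,0,-0.014],0],
    [[0,0,-0.014],0],
    [[0,0,-0.014],0],
    [[0,0,-0.014],0],
    [[0,0,-0.012],-1],
    [[0,0,-0.008],-2],
    [[0,0,-0.004],-3]
  ]
}}

```text
clock: 80.25
tcp_pos: [582.8, 47.0, 176.1]
tcp_rot: [-3.11, -0.041, 1.749]
contact_force: [1.0, -1.4, -2.3]
width: 49.2
```

{"op": "servo_tool", "data": {
  "steps": [
    [[0,0,0],-4],
    [[0,0,0],-4],
    [[0,0,0],-4],
    [[0,0,0],-2],
    [[0,0,0],0]
  ]
}}

```text
clock: 80.67
tcp_pos: [583.9, 46.1, 181.9]
tcp_rot: [-3.127, -0.046, 2.017]
contact_force: [-0.4, 0.3, -2.0]
width: 49.0
```

Run:
```python
from cart import *
s=st(); print(s['joint_positions']);print(totool([519.6,380.5,170]))
c=cap('scene','s22.png')
for n in('scene','top'):
    c=cap(n)
    for q in ['drawer_in','cab_drawer0_handle','cab']:
        print(n,q,[(w(c,d['xyz']).round(1).tolist(),round(d['confidence'],2)) for d in imaging.pinpoint(q,n)][:3])
```

```text
t 80.6667 tcp [583.9  46.1 181.9] rot [-3.127 -0.046  2.017] F [-0.4  0.3 -2. ] w 48.96525653634119
[-0.66766077  0.62986757  0.76224501  1.77227393 -0.55031358  0.99585032
  0.7734975 ]
[328.51451784  86.70928649  25.80489439]
scene drawer_in [([560.3, 404.1, 23.5], 0.8)]
scene cab_drawer0_handle [([412.9, 336.6, 57.4], 0.55)]
scene cab [([685.0, 463.0, 0.9], 0.88)]
top drawer_in []
top cab_drawer0_handle [([414.6, 332.7, 49.2], 0.77), ([760.8, -214.8, 2.8], 0.41), ([536.3, -298.5, 165.2], 0.23)]
top cab [([686.7, 458.6, 2.3], 0.89), ([466.9, -311.0, 159.5], 0.72)]
```

View pics/s22.png

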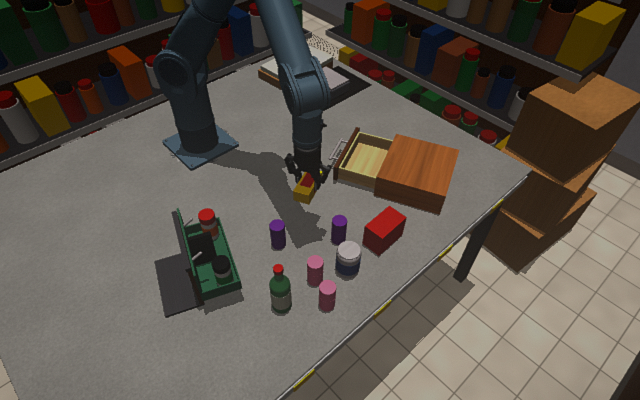

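{"op": "servo_tool", "data": {
  "steps": [
    [[0.006,0.0016,0],0],
    [[0.01,0.0026,0],0],
    [[0.014,0.0037,0],0],
    [[0.014,0.0037,0],0],
    [[0.014,0.0037,0],0],
    [[0.014,0.0037,0],0],
    [[0.014,0.0037,0],0],
    [[0.014,0.0037,0],0],
    [[0.014,0.0037,0],0],
    [[0.014,0.0037,0],0],
    [[0.014,0.0037,0],0],
    [[0.014,0.0037,0],0]
  ]
}}

```text
clock: 82.12
tcp_pos: [549.6, 219.4, 187.3]
tcp_rot: [-3.124, -0.048, 2.014]
contact_force: [0.8, 0.3, -3.5]
width: 48.9
```

Run:
```python
from cart import *
s=st(); print(s['joint_positions']);print(totool([519.6,380.5,170]))
```

```text
t 82.1167 tcp [549.6 219.4 187.3] rot [-3.124 -0.048  2.014] F [ 0.8  0.3 -3.5] w 48.892782100979964
[-0.9628902   0.62709898  0.76360445  1.76037887 -0.55790348  1.00297343
  0.47507293]
[157.37330724  42.36109187  24.09550835]
```

{"op": "servo_tool", "data": {
  "steps": [
    [[0.014,0.0037,0],0],
    [[0.014,0.0037,0],0],
    [[0.014,0.0037,0],0],
    [[0.014,0.0037,0],0],
    [[0.014,0.0037,0],0],
    [[0.013,0.0037,0],0],
    [[0.012,0.0037,0],0],
    [[0.01,0.003,0],0],
    [[0.007,0.002,0],0],
    [[0.004,0.001,0],0],
    [[0,0,0],0]
  ]
}}

```text
clock: 83.03
tcp_pos: [519.2, 358.9, 191.7]
tcp_rot: [-3.121, -0.053, 2.027]
contact_force: [-0.7, 0.5, -2.6]
width: 48.9
```

Run:
```python
from cart import *
s=st(); c=cap('wrist','w23.png'); np.savez('w23.npz',**c); print(totool([519.6,380.5,170]))
W=cloud(c); Z=W[...,2]
# cabinet front edge & drawer rims
m=((Z>73)&(Z<84)).astype(np.uint8); n,l,sv,ce=cv2.connectedComponentsWithStats(m)
for k in range(1,n):
    if sv[k,4]>300: P=W[l==k]; print('z78',sv[k],P.mean(0).round(1),cv2.minAreaRect(P[:,:2].astype(np.float32)))
m=((Z>86)&(Z<96)).astype(np.uint8); n,l,sv,ce=cv2.connectedComponentsWithStats(m)
for k in range(1,n):
    if sv[k,4]>300: P=W[l==k]; print('z90',sv[k],P.mean(0).round(1),cv2.boxPoints(cv2.minAreaRect(P[:,:2].astype(np.float32))).round(1).tolist())
```

```text
t 83.0333 tcp [519.2 358.9 191.7] rot [-3.121 -0.053  2.027] F [-0.7  0.5 -2.6] w 48.89403300236171
[18.71593252 10.48439653 22.49465233]
z78 [ 222    0   35  265 5802] [444.3 379.1  78.5] ((448.68365478515625, 368.61370849609375), (15.834270477294922, 184.6162872314453), 25.287946701049805)
z78 [435   0  38 304 716] [582.4 431.   81.7] ((588.0291748046875, 419.16094970703125), (1.3293724060058594, 213.44105529785156), 25.2788028717041)
z90 [  438     0   202   343 61272] [645.  443.2  91.4] [[542.0, 514.0], [643.0999755859375, 301.1000061035156], [782.7999877929688, 367.3999938964844], [681.7000122070312, 580.2999877929688]]
```

View pics/w23.png

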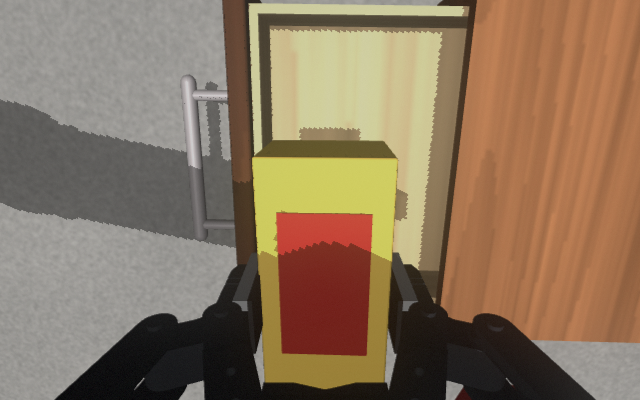

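Run:
```python
from cart import *
print(totool([527,378,190]),totool([527,378,50]))
```

```text
[14.28186095 15.61422263  2.12227168] [  6.87476275  18.47920774 141.89682858]
```

{"op": "servo_tool", "data": {
  "steps": [
    [[0.003,0.003,0],0.2],
    [[0.004,0.004,0],0.2],
    [[0.004,0.004,0],0.2],
    [[0.002,0.003,0.003],0],
    [[0,0.001,0.006],0],
    [[0,0,0.008],0],
    [[0,0,0.008],0],
    [[0,0,0.008],0],
    [[0,0,0.008],0],
    [[0,0,0.006],0],
    [[0,0,0.003],0],
    [[0,0,0],0]
  ]
}}

```text
clock: 84.08
tcp_pos: [526.7, 375.2, 135.1]
tcp_rot: [-3.117, -0.05, 2.008]
contact_force: [0.2, -0.4, -2.6]
width: 49.0
```

Run:
```python
from cart import *
s=st(); print(totool([527,378,50])); c=cap('wrist','w24.png')
```

```text
t 84.0833 tcp [526.7 375.2 135.1] rot [-3.117 -0.05   2.008] F [ 0.2 -0.4 -2.6] w 48.95490680530856
[-1.79227272  3.48422004 85.01869338]
```

View pics/w24.png

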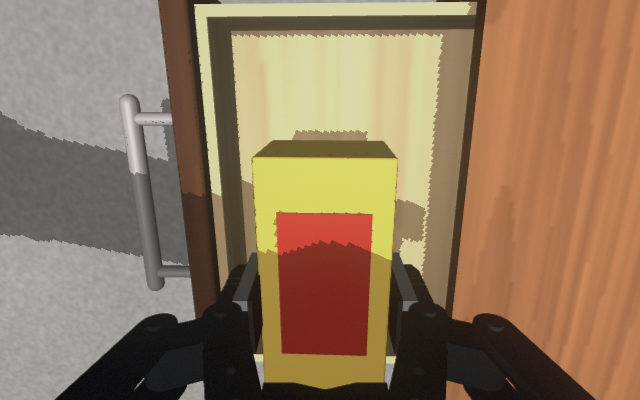

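Run:
```python
from cart import *
c=cap('wrist'); W=cloud(c); Z=W[...,2]
a=W[...,0]*.904+W[...,1]*.427; b=-W[...,0]*.427+W[...,1]*.904
m=(Z>63)&(Z<73)&(a>575)&(a<690)
print(np.histogram(b[m],bins=np.arange(-20,260,8)))
m=(Z>73)&(Z<84)&(a<600); print('panel a',np.percentile(a[m],[1,10,50,90,99]),'b',np.percentile(b[m],[1,99]))
m=(Z>19)&(Z<29)&(a>575)&(a<720); print('floor b',np.percentile(b[m],[1,99]),'a',np.percentile(a[m],[1,99]))
h=(Z>45)&(Z<62)&(a<560)&(a>500); print('handle a',np.percentile(a[h],[2,50,98]),'b',np.percentile(b[h],[2,98]))
T=sense()['tcp_pos']; print('tcp a,b',T[0]*.904+T[1]*.427,-T[0]*.427+T[1]*.904)
```

```text
(array([   0,    0,    0,    0,  206,   26,    0,    0,    0,    0,    0,
          1,   44,   57,   62,   66,   65,   68,   74,   76,   78,   74,
         81,   82,   83,   92,   95,   97,  105,  103,  787, 2721,    0,
          0]), array([-20, -12,  -4,   4,  12,  20,  28,  36,  44,  52,  60,  68,  76,
        84,  92, 100, 108, 116, 124, 132, 140, 148, 156, 164, 172, 180,
       188, 196, 204, 212, 220, 228, 236, 244, 252]))
panel a [556.06185369 557.78872614 564.21842194 570.1128549  570.67253658] b [ 61.37839041 232.502228  ]
floor b [ 62.60097223 227.5529187 ] a [576.37690458 719.14260954]
handle a [516.63531514 523.77209349 543.86862831] b [ 64.97923583 185.60346254]
tcp a,b 636.9123339148696 114.22699445472969
```

{"op": "servo_tool", "data": {
  "steps": [
    [[0,0.001,0.004],0],
    [[0,0.001,0.007],0],
    [[0,0.001,0.009],0],
    [[0,0.0005,0.009],0],
    [[0,0,0.009],0],
    [[0,0,0.009],0],
    [[0,0,0.009],0],
    [[0,0,0.008],0],
    [[0,0,0.005],0],
    [[0,0,0.002],0],
    [[0,0,0],0]
  ]
}}

```text
clock: 85.1
tcp_pos: [527.7, 380.2, 57.3]
tcp_rot: [-3.119, -0.05, 2.008]
contact_force: [-1.0, -0.2, -2.4]
width: 49.1
```

Run:
```python
from cart import *
s=st(); print(totool([527,378,49]))
T=s['tcp_pos']; print('tcp a,b',T[0]*.904+T[1]*.427,-T[0]*.427+T[1]*.904)
```

```text
t 85.1 tcp [527.7 380.2  57.3] rot [-3.119 -0.05   2.008] F [-1.  -0.2 -2.4] w 49.0575815762925
[-2.10258324 -1.42180238  8.26252159]
tcp a,b 639.427430219304 118.36321124445169
```

{"op": "servo_tool", "data": {
  "steps": [
    [[0,0,0.003],0],
    [[0,0,0.003],0],
    [[0,0,0.001],0],
    [[0,0,0],0]
  ]
}}

```text
clock: 85.43
tcp_pos: [528.2, 380.8, 50.6]
tcp_rot: [-3.121, -0.05, 2.008]
contact_force: [-0.8, -0.7, -2.0]
width: 48.9
```

{"op": "servo_tool", "data": {
  "steps": [
    [[0,0,0],0],
    [[0,0,0],0],
    [[0,0,0],0],
    [[0,0,0],0]
  ],
  "gripper": 0.064
}}

```text
clock: 85.77
tcp_pos: [529.8, 381.5, 52.5]
tcp_rot: [-3.125, -0.051, 2.008]
contact_force: [0.4, -0.2, 0.3]
width: 64.1
```

{"op": "servo_tool", "data": {
  "steps": [
    [[0,0,-0.003],0],
    [[0,0,-0.006],0],
    [[0,0,-0.009],0],
    [[0,0,-0.012],0],
    [[0,0,-0.012],0],
    [[0,0,-0.012],0],
    [[0,0,-0.012],0],
    [[0,0,-0.012],0],
    [[0,0,-0.012],0],
    [[0,0,-0.009],0],
    [[0,0,-0.005],0],
    [[0,0,0],0]
  ]
}}

```text
clock: 86.77
tcp_pos: [536.0, 377.3, 171.8]
tcp_rot: [-3.131, -0.052, 2.008]
contact_force: [0.9, 0.2, -0.2]
width: 63.9
```

Run:
```python
from cart import *
s=st(); print(s['joint_positions']);c=cap('wrist','w25.png')
W=cloud(c); Z=W[...,2]
a=W[...,0]*.904+W[...,1]*.427; b=-W[...,0]*.427+W[...,1]*.904
m=(Z>57)&(Z<68)&(a>580)&(a<690)&(b>40)&(b<200); P=W[m]; print(cv2.minAreaRect(np.c_[a[m],b[m]].astype(np.float32)),np.median(P[:,2]))
# pre-push point in front of handle: a = 500, b=125
print('pre',(a:=490)*.904-125*.427, 490*.427+125*.904)
```

```text
t 86.7667 tcp [536.  377.3 171.8] rot [-3.131 -0.052  2.008] F [ 0.9  0.2 -0.2] w 63.9075846291326
[-1.12482669  0.73518805  0.72778312  1.60869213 -0.61024378  1.03635469
  0.24133077]
((642.5927734375, 119.24925994873047), (109.91451263427734, 50.18358612060547), 89.8297119140625) 63.505368567156964
pre 389.58500000000004 322.23
```

View pics/w25.png

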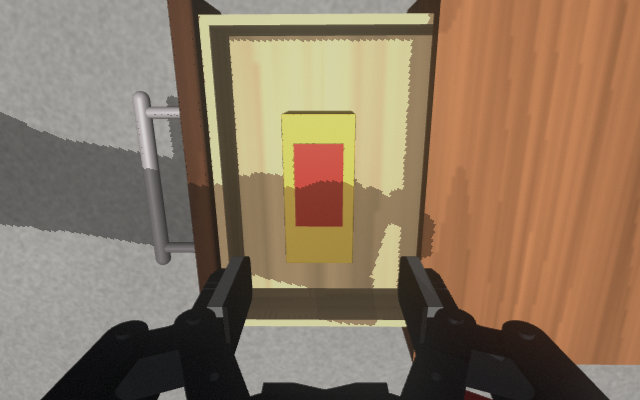

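{"op": "servo_tool", "data": {
  "steps": [
    [[0.001,-0.005,0],0],
    [[0.001,-0.01,0],0],
    [[0.001,-0.014,0],0],
    [[0.001,-0.014,0],0],
    [[0.001,-0.014,0],0],
    [[0.001,-0.014,0],0],
    [[0.001,-0.014,0],0],
    [[0.001,-0.014,0],0],
    [[0.001,-0.014,0],0],
    [[0.001,-0.014,0],0],
    [[0,-0.014,0],0],
    [[0,-0.013,0],0]
  ],
  "gripper": 0
}}

```text
clock: 87.82
tcp_pos: [377.7, 314.7, 164.7]
tcp_rot: [-3.114, -0.046, 2.009]
contact_force: [-0.2, -0.6, -0.4]
width: -0.2
```

{"op": "servo_tool", "data": {
  "steps": [
    [[0,-0.009,0],0],
    [[0,-0.005,0],0],
    [[0,0,0],0],
    [[0,0,0],0]
  ]
}}

```text
clock: 88.15
tcp_pos: [359.8, 306.6, 163.4]
tcp_rot: [-3.108, -0.046, 2.011]
contact_force: [0.1, 0.2, -0.5]
width: -0.2
```

Run:
```python
from cart import *
s=st(); print(s['joint_positions']); T=s['tcp_pos']; print('tcp a,b',T[0]*.904+T[1]*.427,-T[0]*.427+T[1]*.904)
print(totool([472*.904-53.4, 472*.427+113,46]))
```

```text
t 88.15 tcp [359.8 306.6 163.4] rot [-3.108 -0.046  2.011] F [ 0.1  0.2 -0.5] w -0.16708052953653169
[-1.39233986  0.47082088  0.79640094  2.07941296 -0.53478732  0.82058921
  0.17975283]
tcp a,b 456.1551679027912 123.56686626576635
[ -3.96649707  19.57713994 116.75179941]
```

{"op": "servo_tool", "data": {
  "steps": [
    [[0,0.001,0.005],0],
    [[0,0.001,0.009],0],
    [[0,0.001,0.012],0],
    [[-0.0005,0.001,0.012],0],
    [[-0.0005,0.001,0.012],0],
    [[-0.0005,0.001,0.012],0],
    [[-0.0005,0.001,0.012],0],
    [[-0.0005,0.001,0.012],0],
    [[-0.0005,0.001,0.012],0],
    [[0,0.001,0.01],0],
    [[0,0,0.005],0],
    [[0,0,0],0]
  ]
}}

```text
clock: 89.15
tcp_pos: [371.5, 313.2, 36.8]
tcp_rot: [-3.111, -0.042, 2.008]
contact_force: [0.8, -0.7, 0.0]
width: -0.3
```

Run:
```python
from cart import *
s=st(); print(s['joint_positions']); T=s['tcp_pos']; print('tcp a,b',T[0]*.904+T[1]*.427,-T[0]*.427+T[1]*.904)
R=Rn.from_euler('xyz',s['tcp_rot']).as_matrix(); print(R.T@[.904,.427,0]); c=cap('wrist','w26.png')
```

```text
t 89.15 tcp [371.5 313.2  36.8] rot [-3.111 -0.042  2.008] F [ 0.8 -0.7  0. ] w -0.2859265061016736
[-1.20046007  0.70206891  0.56712861  2.08892066 -0.77617893  0.59564484
  0.37930181]
tcp a,b 469.5724248429857 124.44922039119544
[ 0.00367215  0.99930629 -0.03030593]
```

View pics/w26.png

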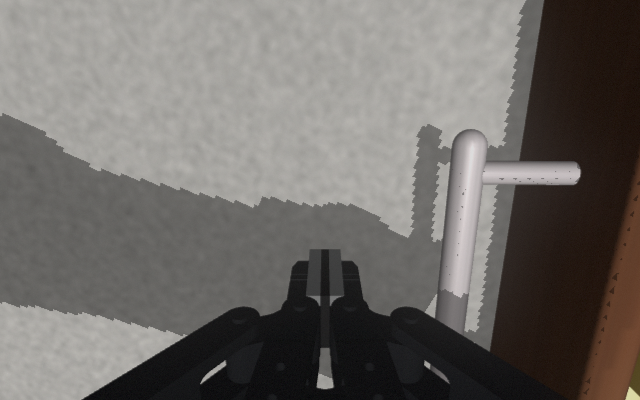

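{"op": "servo_tool", "data": {
  "steps": [
    [[0,0.002,-0.004],0],
    [[0,0.004,-0.005],0],
    [[0,0.006,-0.001],0],
    [[0,0.006,0],0],
    [[0,0.006,0],0],
    [[0,0.007,0],0],
    [[0,0.008,0],0],
    [[0,0.008,0],0],
    [[0,0.008,0],0],
    [[0,0.008,0],0],
    [[0,0.008,0],0],
    [[0,0.008,0],0]
  ]
}}

```text
clock: 90.2
tcp_pos: [450.5, 350.4, 48.1]
tcp_rot: [-3.112, -0.044, 2.009]
contact_force: [-1.7, -0.1, 0.4]
width: 0.1
```

Run:
```python
from cart import *
s=st(); T=s['tcp_pos']; print('tcp a,b',T[0]*.904+T[1]*.427,-T[0]*.427+T[1]*.904)
c=cap('wrist','w27.png')
```

```text
t 90.2 tcp [450.5 350.4  48.1] rot [-3.112 -0.044  2.009] F [-1.7 -0.1  0.4] w 0.08786089799633885
tcp a,b 556.9194496943368 124.42300286083895
```

View pics/w27.png

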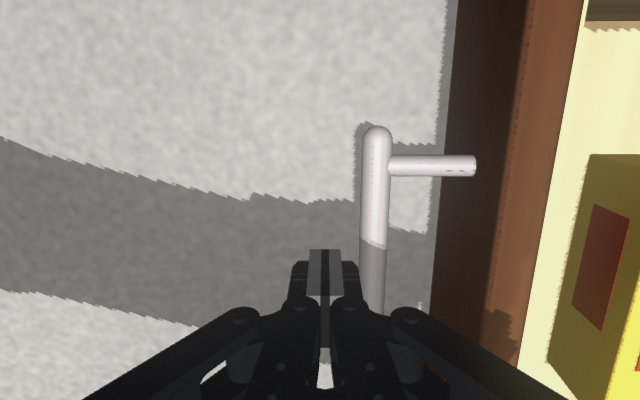

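{"op": "servo_tool", "data": {
  "steps": [
    [[0,0.007,0],0],
    [[0,0.007,0],0],
    [[0,0.007,0],0],
    [[0,0.007,0],0],
    [[0,0.007,0],0],
    [[0,0.007,0],0],
    [[0,0.007,0],0],
    [[0,0.006,0],0],
    [[0,0.005,0],0],
    [[0,0.004,0],0],
    [[0,0.003,0],0]
  ]
}}

```text
clock: 91.17
tcp_pos: [519.3, 382.7, 45.8]
tcp_rot: [-3.114, -0.044, 2.01]
contact_force: [-2.2, -1.0, 1.5]
width: 0.1
```

Run:
```python
from cart import *
s=st(); T=s['tcp_pos']; print('tcp a,b',T[0]*.904+T[1]*.427,-T[0]*.427+T[1]*.904)
c=cap('wrist','w28.png')
```

```text
t 91.1667 tcp [519.3 382.7  45.8] rot [-3.114 -0.044  2.01 ] F [-2.2 -1.   1.5] w 0.07244102307379256
tcp a,b 632.8157756102447 124.23963306542356
```

View pics/w28.png

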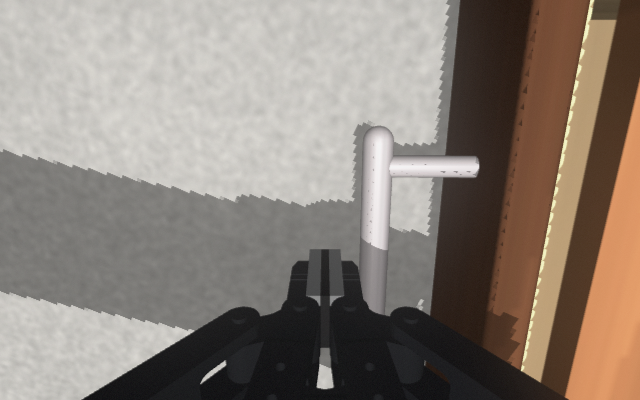

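About 16–20 mm remain, so I'll push slowly and watch the force.

{"op": "servo_tool", "data": {
  "steps": [
    [[0,0.003,0],0],
    [[0,0.004,0],0],
    [[0,0.004,0],0],
    [[0,0.003,0],0],
    [[0,0.002,0],0]
  ]
}}

```text
clock: 91.63
tcp_pos: [524.5, 385.1, 43.9]
tcp_rot: [-3.088, -0.046, 2.009]
contact_force: [-5.1, -1.8, 3.9]
width: 0.1
```

{"op": "servo_tool", "data": {
  "steps": [
    [[0,0.002,0],0],
    [[0,0.002,0],0]
  ]
}}

```text
clock: 91.8
tcp_pos: [524.4, 385.2, 43.4]
tcp_rot: [-3.078, -0.047, 2.009]
contact_force: [-6.9, -4.0, 6.5]
width: -0.2
```

Run:
```python
from cart import *
s=st(); T=s['tcp_pos']; print('tcp a,b',T[0]*.904+T[1]*.427,-T[0]*.427+T[1]*.904)
c=cap('wrist','w29.png')
```

```text
t 91.8 tcp [524.4 385.2  43.4] rot [-3.078 -0.047  2.009] F [-6.9 -4.   6.5] w -0.2211887999393268
tcp a,b 638.5622632877107 124.25391031394295
```

View pics/w29.png

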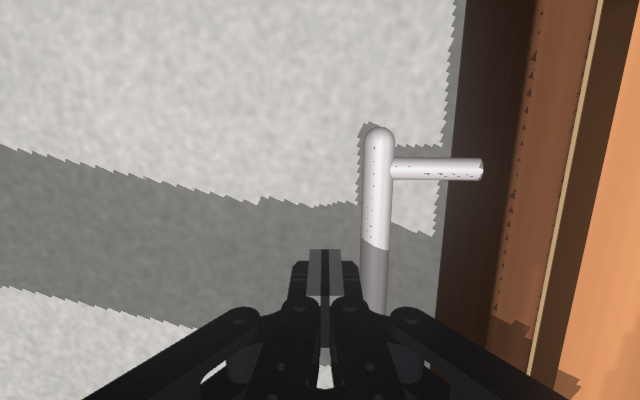

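Run:
```python
from cart import *
for n in('wrist','top','scene'):
    c=cap(n,n+'30.png'); W=cloud(c); Z=W[...,2]
    a=W[...,0]*.904+W[...,1]*.427; b=-W[...,0]*.427+W[...,1]*.904
    m=(Z>73)&(Z<83)&(b>30)&(b<220)&(a>640)&(a<715); print(n,'panel a',m.sum(),np.percentile(a[m],[2,10,50,90,98]))
    m=(Z>87)&(Z<96)&(b>30)&(b<220)&(a>650)&(a<760); print('cab a',np.percentile(a[m],[0.5,2]))
    m=(Z>15)&(Z<72)&(b>30)&(b<220)&(a>690)&(a<715); print('between n',m.sum())
cv2.imwrite('pics/s30c.png',cv2.resize(cv2.imread('pics/scene30.png')[100:240,270:470],None,fx=4,fy=4,interpolation=cv2.INTER_CUBIC))
```

```text
wrist panel a 26199 [646.50809302 695.41631077 702.06626726 710.28854066 710.98067615]
cab a [652.56660991 664.56467163]
between n 15536
top panel a 108 [691.81510133 693.46284904 699.89911095 706.81735572 708.01762018]
cab a [704.74428995 708.47786044]
between n 64
scene panel a 121 [649.10542255 669.26549618 700.06534332 705.37492521 706.87450146]
cab a [662.19745211 669.49171152]
between n 0
```

View pics/s30c.png

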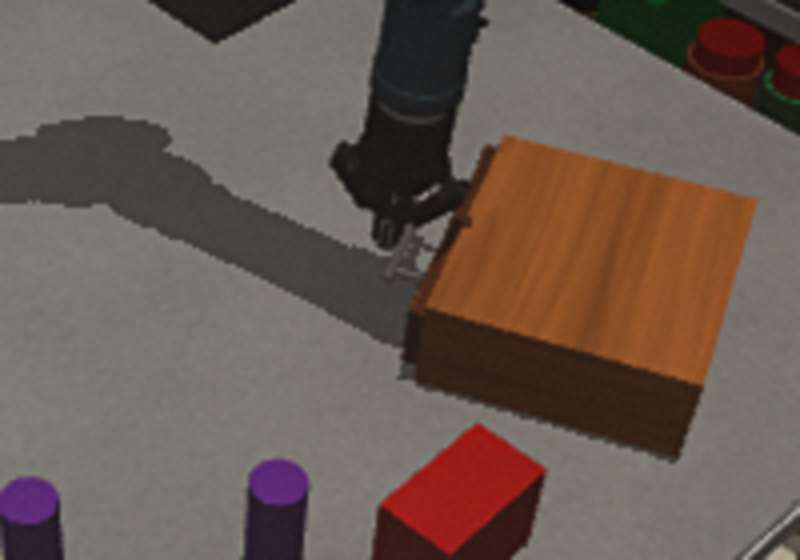

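{"op": "servo_tool", "data": {
  "steps": [
    [[0,-0.003,0],0],
    [[0,-0.006,0],0],
    [[0,-0.009,0],0],
    [[0,-0.009,0],0],
    [[0,-0.009,0],0],
    [[0,-0.009,0],0],
    [[0,-0.006,-0.003],0],
    [[0,-0.003,-0.007],0],
    [[0,0,-0.01],0],
    [[0,0,-0.012],0],
    [[0,0,-0.012],0],
    [[0,0,-0.012],0]
  ]
}}

```text
clock: 93.0
tcp_pos: [478.5, 360.1, 107.1]
tcp_rot: [-3.083, -0.046, 2.009]
contact_force: [0.2, 0.1, 0.0]
width: -0.1
```

{"op": "servo_tool", "data": {
  "steps": [
    [[0,0,-0.012],0],
    [[0,0,-0.012],0],
    [[0,0,-0.012],0],
    [[0,0,-0.012],0],
    [[0,0,-0.012],0],
    [[0,0,-0.01],0],
    [[0,0,-0.006],0],
    [[0,0,-0.003],0],
    [[0,0,0],0],
    [[0,0,0],0]
  ]
}}

```text
clock: 93.83
tcp_pos: [488.1, 359.5, 200.1]
tcp_rot: [-3.092, -0.047, 2.008]
contact_force: [0.1, -0.2, 0.1]
width: -0.0
```

Run:
```python
from cart import *
st()
for n in('wrist','top','scene'):
    c=cap(n,n+'31.png'); W=cloud(c); Z=W[...,2]
    a=W[...,0]*.904+W[...,1]*.427; b=-W[...,0]*.427+W[...,1]*.904
    m=(Z>73)&(Z<83)&(b>30)&(b<220)&(a>660)&(a<715); print(n,'panel a',m.sum(),np.percentile(a[m],[2,10,50,90,98]))
    h=(Z>45)&(Z<62)&(a<675)&(a>600)&(b>60)&(b<190); print('handle a',h.sum(),np.percentile(a[h],[2,50,98]) if h.any() else '')
    if n=='top':
        X,Y=W[...,0],W[...,1]
        mm=((Z>152)&(Z<168)&(X>420)&(X<660)&(Y<-200)).astype(np.uint8); k_,l,sv,ce=cv2.connectedComponentsWithStats(mm)
        for k in range(1,k_):
            if sv[k,4]>60: print('jar top',W[l==k].mean(0).round(1))
    for q in ('cab_drawer0_handle','sauce','can','teabox','tray','hole_left','hole_right'): print(q,[(w(c,d['xyz']).round(0).tolist(),round(d['confidence'],2)) for d in imaging.pinpoint(q,n)][:2])
i=cv2.imread('pics/scene31.png'); cv2.imwrite('pics/s31c.png',cv2.resize(i[100:340,150:470],None,fx=2.5,fy=2.5,interpolation=cv2.INTER_CUBIC))
```

```text
t 93.8333 tcp [488.1 359.5 200.1] rot [-3.092 -0.047  2.008] F [ 0.1 -0.2  0.1] w -0.021822923979446296
wrist panel a 6378 [695.28922811 695.8145624  702.39020122 709.70446375 710.80087889]
handle a 2460 [655.12318717 660.162633   673.0062734 ]
cab_drawer0_handle [([548.0, 395.0, 54.0], 0.56)]
sauce []
can []
teabox []
tray []
hole_left []
hole_right []
top panel a 142 [691.97653207 693.38203899 699.51508893 706.2486292  707.55128782]
handle a 74 [652.22386445 657.07734381 671.8005041 ]
jar top [ 628.6 -301.4  160.1]
jar top [ 463.4 -238.5  160.2]
cab_drawer0_handle [([538.0, 391.0, 48.0], 0.59), ([798.0, 175.0, 1.0], 0.38)]
sauce [([759.0, -216.0, -0.0], 0.58)]
can [([798.0, 10.0, 0.0], 0.56)]
teabox [([796.0, 175.0, -0.0], 0.78)]
tray [([542.0, -290.0, 57.0], 0.97)]
hole_left [([581.0, -359.0, 159.0], 0.9), ([538.0, -303.0, 164.0], 0.24)]
hole_right [([469.0, -313.0, 157.0], 0.96), ([463.0, -241.0, 66.0], 0.66)]
scene panel a 116 [694.77857505 696.35354286 700.7329487  705.41030457 707.04460075]
handle a 78 [653.97209015 660.87262585 673.31502957]
cab_drawer0_handle [([540.0, 397.0, 55.0], 0.68)]
sauce [([758.0, -214.0, 3.0], 0.65)]
can [([797.0, 20.0, -3.0], 0.74)]
teabox [([794.0, 182.0, 1.0], 0.89)]
tray [([539.0, -285.0, 62.0], 0.61)]
hole_left [([582.0, -356.0, 160.0], 0.57)]
hole_right [([467.0, -314.0, 160.0], 0.63)]
```

View pics/s31c.png

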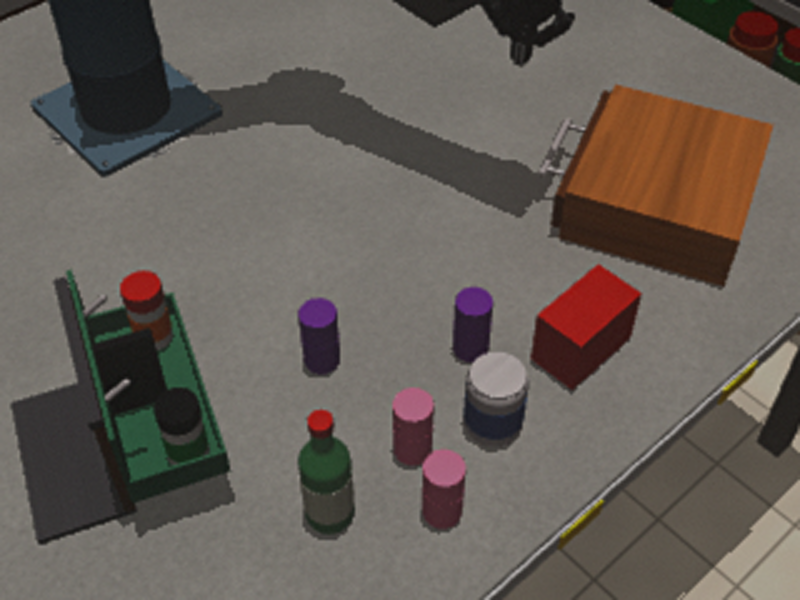

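View pics/wrist31.png

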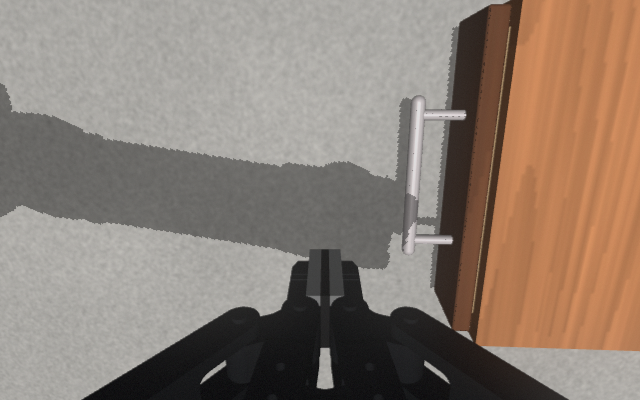

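Run:
```python
from cart import *
c=cap('wrist'); W=cloud(c); Z=W[...,2]
a=W[...,0]*.904+W[...,1]*.427; b=-W[...,0]*.427+W[...,1]*.904
for b0 in (60,110,160,200):
    m=abs(b-b0)<3
    o=np.argsort(a[m]); A=a[m][o]; z=Z[m][o]; k=(A>690)&(A<730)
    bins=np.arange(690,726,1.5); print(b0,[(round(float(x),1),np.round(np.median(z[k&(A>=x)&(A<x+1.5)]),0), int((k&(A>=x)&(A<x+1.5)).sum())) for x in bins if (k&(A>=x)&(A<x+1.5)).any()])
i=cv2.imread('pics/wrist31.png'); cv2.imwrite('pics/w31c.png',cv2.resize(i[0:200,430:560],None,fx=5,fy=3,interpolation=cv2.INTER_CUBIC))
```

```text
60 [(690.0, np.float64(2.0), 7), (691.5, np.float64(2.0), 9), (693.0, np.float64(2.0), 8), (694.5, np.float64(58.0), 135), (696.0, np.float64(78.0), 27), (697.5, np.float64(79.0), 23), (699.0, np.float64(79.0), 19), (700.5, np.float64(79.0), 11), (702.0, np.float64(79.0), 15), (703.5, np.float64(79.0), 14), (705.0, np.float64(79.0), 19), (706.5, np.float64(79.0), 12), (708.0, np.float64(79.0), 15), (709.5, np.float64(86.0), 58), (711.0, np.float64(92.0), 14), (712.5, np.float64(91.0), 20), (714.0, np.float64(91.0), 20), (715.5, np.float64(91.0), 13), (717.0, np.float64(91.0), 15), (718.5, np.float64(91.0), 17), (720.0, np.float64(92.0), 17), (721.5, np.float64(92.0), 12), (723.0, np.float64(91.0), 17), (724.5, np.float64(92.0), 17)]
110 [(690.0, np.float64(2.0), 10), (691.5, np.float64(2.0), 11), (693.0, np.float64(1.0), 9), (694.5, np.float64(52.0), 181), (696.0, np.float64(78.0), 24), (697.5, np.float64(78.0), 27), (699.0, np.float64(79.0), 22), (700.5, np.float64(79.0), 18), (702.0, np.float64(79.0), 15), (703.5, np.float64(79.0), 16), (705.0, np.float64(79.0), 15), (706.5, np.flo
[... 1182 characters left out ...]
float64(1.0), 11), (693.0, np.float64(1.0), 13), (694.5, np.float64(52.0), 225), (696.0, np.float64(77.0), 45), (697.5, np.float64(78.0), 37), (699.0, np.float64(78.0), 33), (700.5, np.float64(79.0), 21), (702.0, np.float64(79.0), 20), (703.5, np.float64(79.0), 20), (705.0, np.float64(79.0), 20), (706.5, np.float64(78.0), 21), (708.0, np.float64(79.0), 20), (709.5, np.float64(86.0), 78), (711.0, np.float64(91.0), 31), (712.5, np.float64(91.0), 28), (714.0, np.float64(91.0), 38), (715.5, np.float64(91.0), 20), (717.0, np.float64(91.0), 27), (718.5, np.float64(91.0), 25), (720.0, np.float64(91.0), 22), (721.5, np.float64(91.0), 24), (723.0, np.float64(91.0), 24), (724.5, np.float64(91.0), 23)]
```

View pics/w31c.png

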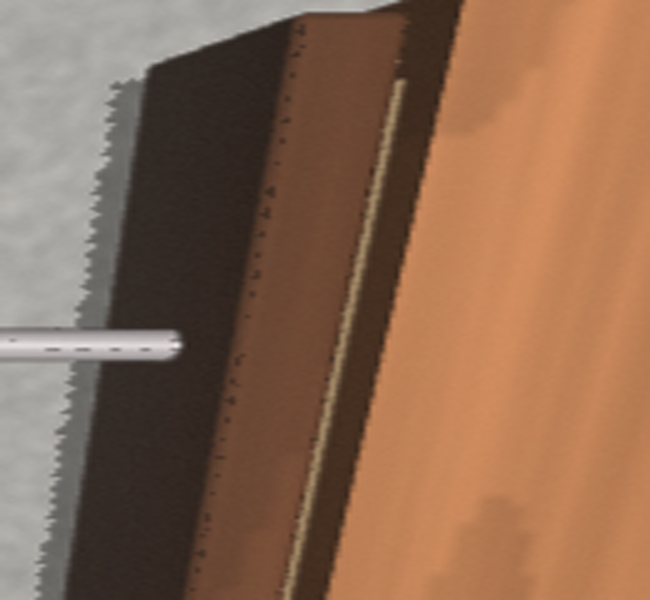

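Run:
```python
from h import *
print(ticket.finish_job()); st()
```

```text
the job is handed in; nothing more can be done
None
the job is handed in; nothing more can be done
```

I finished the job and handed it in at about 94 s of the 210 s allowed. It gave no verdict, so the results below are from my own last checks.

- **Tray:** it hangs on both pins. Straight after release the holes measured about (-3.5, ±61.5, 160) mm in the stand frame, within about 2 mm of the seats, and the tray leaned less than 0.01 rad. The last top and scene pictures still put it in that position.
- **Jars:** I found two, one with a red lid and one with a black lid. Both stand upright at the ends of the tray, with their tops at about 160 mm, as expected on its floor. The pink and purple look-alikes were left alone.
- **Carton:** there was only one, and nothing knocked it aside. It was lying flat in the drawer when I last saw it, before closing.
- **Drawer:** I pushed it by the handle until it stopped at about 8 N. Depth readings show less than 1.5 mm between the front panel and the cabinet. The last picture still shows a thin pale line behind the panel, which I took to be trim because the depth showed no gap.
- **Bystanders:** the sauce bottle, can and tea box read within about 5 mm of where they started, which is within measurement error.
- **Arm drift:** fast moves slowly tilted the tool, since it can't be re-levelled directly. I spent about 25 s finding back-and-forth moves that levelled it before gripping the tray.

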